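Right the part reader, take the spare insert from its case and hold it over the reader

ROBOT

A 6-joint arm with a two-finger parallel gripper is mounted at the origin on the work surface. World frame = base frame: x ahead of the robot, y to its left, z up, the work surface at z = 0. Lengths are in m, angles in rad, forces in N, time in s.
With the tool pointing down it reaches from about 0.3 to 0.875 m from the base axis. Payload 4.2 kg.
Tool frame: the origin (TCP) lies between the finger pads; the fingertips stand 19 mm ahead of it and the grasp point (between the pads) is the TCP; z points along the fingers, y is the direction in which the jaws open and shut (so a half turn about z gives the same grasp; the last joint's range is limited). The gripper opens to 85 mm and grips with 20 to 120 N. Pads are 22 mm wide; open, the fingers measure 114 mm over their backs; the gripper's body (76 mm by 85 mm) begins 54 mm behind the grasp point. The pads swing forward as they close: fully open they stand 13 mm farther back than shut.
Start: joints at [1.083, 0.32, 1.565, -0, 1.257, -0.02], TCP at [0.259, 0.513, 0.25] pointing down, gripper open.
Joint ranges: [-3.11, 3.11], [-0.84, 2.01], [0.21, 2.61], [-1.34, 4.49], [0.05, 2.63], [-2.56, 2.56]. Speed limits (rad/s): [2.57, 2.57, 3.14, 3.14, 3.14, 3.14].

INTERFACE

Orientations are given as a unit quaternion [x, y, z, w].
In Python, from plant import observe, vision, workorder gives the robot as it stands.
- The arm moves only by the shell command python3 -m creep 'ROWS' [OPENING] [FORCE]. ROWS is JSON, a list that holds one entry, the list of rows, each a list of 6 numbers: the shift along the tool's x, y, z in cm, then the turn, a rotation vector about the tool's x, y, z in rad. A call has 1 to 8 rows; each row shifts and turns the pose as measured when the row begins, along the tool's axes as they then stand; what a row does not reach is not made up. A row lasts 1/8 s, in which the tool goes at most 62.5 mm and 10.7 degrees, less where a joint would pass 70% of its speed; a pose out of reach is approached as far as the arm can. A call is refused whole if a number of a shift passes 6.25 or a number of a turn 0.188, either way. A call with a gripper value outside its range is refused whole. OPENING is the gripper command: -1 is shut, 1 is fully open, values between are in proportion, set as the call begins (- or left out, the last holds). The fingers move at their own pace and stop on an object; FORCE is the grip in N (left out, the last holds). Time passes only in rows, so rows that do not move let the fingers close. It gives the time, the measured TCP pose, the force and the opening at its end, in the units of the state.
- observe(): the state, without advancing time (a new reading comes with each control period).
- vision.read_camera(name): name is "scene" or "top"; returns the picture (420x560x3 uint8, red, green, blue); there is no depth.
- vision.camera_params(name): a dict with "K" (3x3 intrinsics, pixels), "k1" (the pictures are not rectified: a ray, as slopes to the right and down, at radius r is drawn at 1 + k1 r^2 times it, then the intrinsics apply), "xyz" and "rotation" of the camera in the world. Camera axes: x right, y up, looking along -z (the intrinsics and any distortion apply to the point x, -y, -z); pixel columns grow to the right and rows downward; lengths in m; the calibration is good to about 2 mm. A picture is of the moment at which its call begins. camera_params takes no time and is no camera call.
- workorder.hand_in(): hands the job in, once; it reports no verdict.
The state is a dict: "time_s": time; "joints": joint angles; "dq": joint speeds; "effort": joint torques, N m; "tool_pos": TCP position; "tcp_rot": TCP orientation; "wrist_force": force on the tool from outside, world axes, zero at the start; "ft_torque": the same for the moment, N m; "width": finger opening in m.
Only numpy, scipy, OpenCV 4.12 (cv2) and the standard library are available. Lean on these libraries where they do the work, as an engineer would, in place of code of your own. Each camera call takes 0.05 s, during which the arm holds its last target.

TASK

The part reader has been knocked over on the bench: first stand it upright on its square foot and let go of it. Then swing up the cover flap of the grey case so that it stays open, draw out the steel jaw insert hidden inside, and hold it level, right side up and steady about 4 cm above the middle of the window on the reader's top, touching only the insert. Finish while still holding the insert there, with the reader standing and the flap open; leave the blue bin, the collar and the mallet alone.

Things in the scene. Friction and masses are not known exactly. Their poses are not given: they have to be found in the camera images.
- reader: Loose reader, ~0.5 kg: square steel foot 70x70x14 mm, post 22 mm thick to 105 mm, black head 44 mm thick from 105 to 140 mm. Origin: centre of the foot's underside; z runs along the post to the window. Starts lying on a foot edge and the head's rim, z roughly away from the robot, dipping 6 deg, origin 36 mm up. Centre of mass 21 mm from underside: drops upright once z is within 55 deg of vertical.
- reader_window (a point): Centre of the round glass window (33 mm in diameter) in the end face of the reader's head, 140 mm from the foot's underside along the reader's z; same axes as the reader.
- case: Grey open-topped steel case fixed to the bench, 130 (x) x 140 (y) x 60 (z) mm outside, walls and floor 5 mm. Origin: centre of its underside on the bench. Its x points from the front (roughly the robot's side) to the hinge side. Closed by the aluminium flap.
- flap (a joint): Opening of the case's flap in rad: 0 shut (it may start slightly ajar, up to 0.12), 1.9 at most (leaning back). Flap 130 x 140 x 6 mm, 0.15 kg, its underside level with the case's rim, hinged along the far (+x) rim. A friction hinge keeps it where it is left; 1 to 3 N at the knob raises it.
- flap_hinge (a point): Middle of the hinge line, on the far (+x) rim of the case, 60 mm above the bench. Its axes turn with the flap: y lies along the hinge (the same as the case's y), at joint 0 the axes are those of the case, and opening turns the flap about +y.
- flap_handle (a point): Centre of the head of the flap's round black knob: head 28 mm in diameter, from 27 to 43 mm above the flap's upper face, on a 12 mm stem. This point is 100 mm from the hinge towards the front (-x of the flap) and 41 mm above the hinge along the flap's z. Its axes turn with the flap.
- insert: Loose steel jaw insert, about 0.18 kg: a plate 70 (x) x 46 (y) x 10 (z) mm with an upright gripping rib along x in its middle, 40 (x) x 14 (y) mm, rising 32 mm above the plate (42 mm in all). Origin: centre of the plate's underside; z up through the rib. It lies on the case's inner floor, hidden by the flap, turned up to 23 degrees from the case's axes.
- bin: Bystander: small blue bin of bushings, 100 x 75 x 45 mm, between the case and the reader. Origin: centre of the underside.
- collar: Bystander: bright steel collar, 36 mm across, 16 mm high, lying flat beyond the bin. Origin: centre of the underside.
- mallet: Bystander: mallet with a wooden handle, red head and white faces, 183 mm long, 94 mm across the head, 35 mm high, at the bench's far side. Origin: on the bench under the handle, 73 mm from the outer end of the head.
Mind the look-alikes: they are no part of the job. Of the things that look like the reader, take the one that is farthest to the robot's left at the start.

How it is judged:
By the outcome, as a careful person would: the job done as asked, in the order asked, and still so for the second after the job is handed in, while the arm keeps its last pose, push and grip.
It also fails if it takes over 72 s, if anything falls off the work surface, if the arm or the gripper's body presses on something with over 40 N, if the wrist force passes 120 N, or if a joint passes its speed limit or range.

## Working session

There is one attempt and no reset: what is moved stays moved. The work goes in short steps, Python scripts to look and compute and a shell command to move; the robot and the scene stay as the last step left them, time stands still between calls to the robot, and variables do not carry over. Pictures are saved under pics/ and viewed, and the job is handed in when it is done.

```bash
ls; mkdir -p pics; python3 - <<'E'
from plant import observe, vision, workorder
import cv2
s=observe(); print(s)
for n in("scene","top"):
    im=vision.read_camera(n); cv2.imwrite(f"pics/{n}0.png",cv2.cvtColor(im,cv2.COLOR_RGB2BGR)); print(n,vision.camera_params(n))
E
```

```text
pics
{'time_s': 0.0, 'joints': array([ 1.08299669e+00,  3.20269097e-01,  1.56565856e+00, -3.13486129e-05,
        1.25740270e+00, -1.99933651e-02]), 'dq': array([ 1.13288666e-03, -6.65685484e-04,  1.61696787e-03,  7.23065981e-05,
       -4.73609558e-04, -7.85515109e-04]), 'effort': array([-4.19589751e-04, -4.15531969e+01, -2.34162211e+01,  6.72593842e-05,
        8.09867779e-03,  5.65464347e-06]), 'tool_pos': array([0.25908249, 0.51283203, 0.24950328]), 'tcp_rot': array([ 2.31771326e-01,  9.72769910e-01, -8.44742012e-04, -2.03807330e-04]), 'wrist_force': array([-0.58020638, -0.9607557 , -0.28874601]), 'ft_torque': array([-0.02004395,  0.01180586,  0.00671595]), 'width': 0.0856631694451762}
scene {'K': array([[460.49787093,   0.        , 273.69638187],
       [  0.        , 460.49787093, 207.3680577 ],
       [  0.        ,   0.        ,   1.        ]]), 'k1': -0.1223319066207166, 'xyz': array([0.997367  , 0.33981447, 0.66569544]), 'rotation': array([0.1535652 , 0.34067218, 0.84743062, 0.37712271])}
top {'K': array([[395.90683335,   0.        , 271.4841604 ],
       [  0.        , 395.90683335, 202.85735153],
       [  0.        ,   0.        ,   1.        ]]), 'k1': -0.0630503980749418, 'xyz': array([ 0.50802653, -0.04918061,  0.7718343 ]), 'rotation': array([-0.05017098,  0.02264281,  0.71531946, -0.69662633])}
```

View pics/scene0.png

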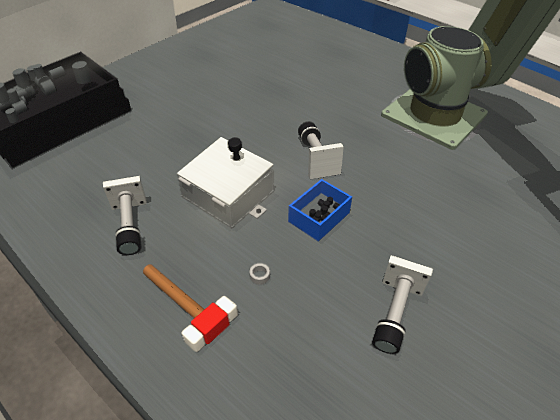

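View pics/top0.png

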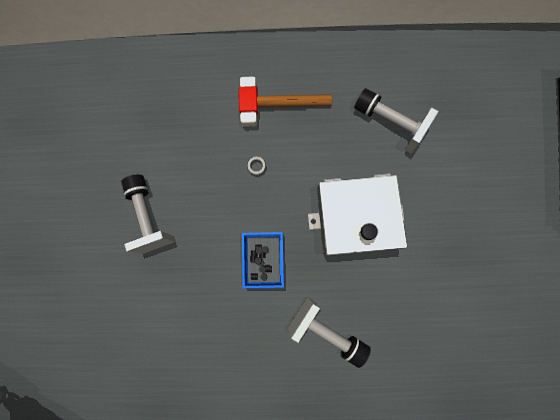

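Top view: up is +x and left is +y. Three objects look like the reader: A at top (143,215) / scene (405,305), B at top (400,118) / scene (125,215), and C at top (330,332) / scene (318,148). The one farthest left is A. I'll check it in a close crop.

```bash
cat > h.py <<'E'
import numpy as np, cv2
from plant import observe, vision
from scipy.spatial.transform import Rotation as R
def ray(n,u,v):
    p=vision.camera_params(n); q=cv2.undistortPoints(np.array([[[u,v]]],float),p["K"],np.array([p["k1"],0,0,0]))[0,0]
    return p["xyz"],R.from_quat(p["rotation"]).apply([q[0],-q[1],-1.])
def at(n,u,v,z):
    o,d=ray(n,u,v); return o+d*(z-o[2])/d[2]
def tri(a,b):
    (o1,d1),(o2,d2)=ray("scene",*a),ray("top",*b)
    A=np.array([d1,-d2]).T; t=np.linalg.lstsq(A,o2-o1,rcond=None)[0]
    x,y=o1+d1*t[0],o2+d2*t[1]; return (x+y)/2,np.linalg.norm(x-y)
def proj(n,X):
    p=vision.camera_params(n); c=R.from_quat(p["rotation"]).inv().apply(np.atleast_2d(X)-p["xyz"])*[1,-1,-1]
    return cv2.projectPoints(c,np.zeros(3),np.zeros(3),p["K"],np.array([p["k1"],0,0,0]))[0][:,0]
def crop(n,u0,v0,w,h,k,name,im=None):
    im=vision.read_camera(n) if im is None else im
    c=cv2.resize(im[v0:v0+h,u0:u0+w],None,fx=k,fy=k,interpolation=cv2.INTER_CUBIC)
    cv2.imwrite(f"pics/{name}.png",cv2.cvtColor(c,cv2.COLOR_RGB2BGR)); return im
E
python3 - <<'E'
import cv2,sys
from h import *
rd=lambda n:cv2.cvtColor(cv2.imread(f"pics/{n}0.png"),cv2.COLOR_BGR2RGB)
crop("top",110,160,80,110,5,"a_top",rd("top"))
crop("scene",360,250,90,110,5,"a_scene",rd("scene"))
crop("top",300,165,120,100,6,"c_top",rd("top"))
crop("scene",170,130,120,100,6,"c_scene",rd("scene"))
E
```

```text
(no output)
```

View pics/a_top.png

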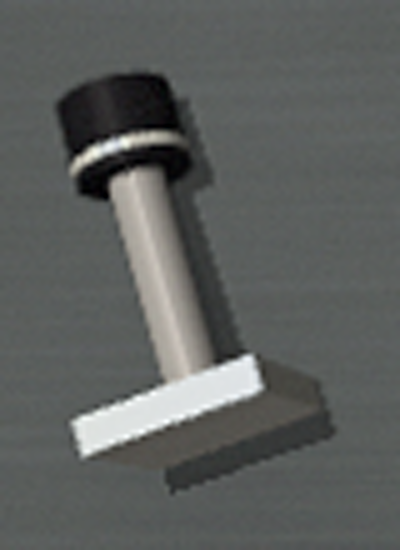

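View pics/a_scene.png

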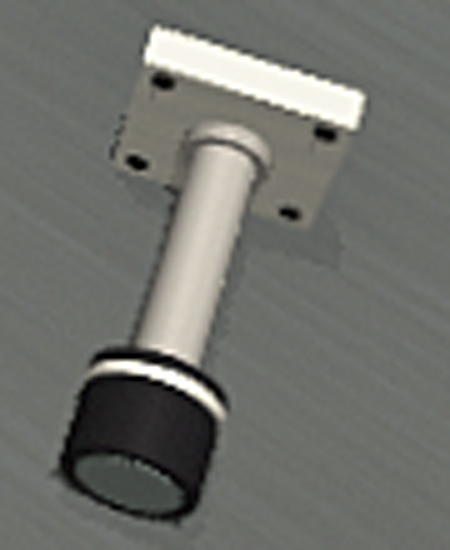

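View pics/c_top.png

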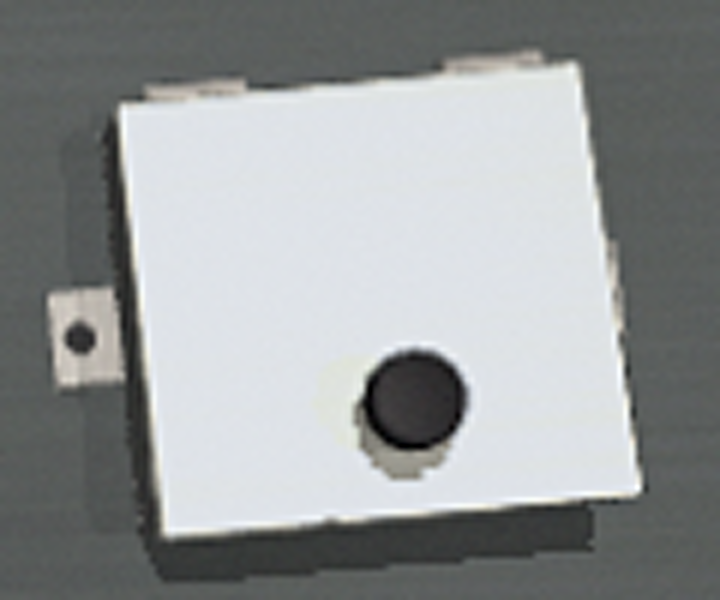

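View pics/c_scene.png

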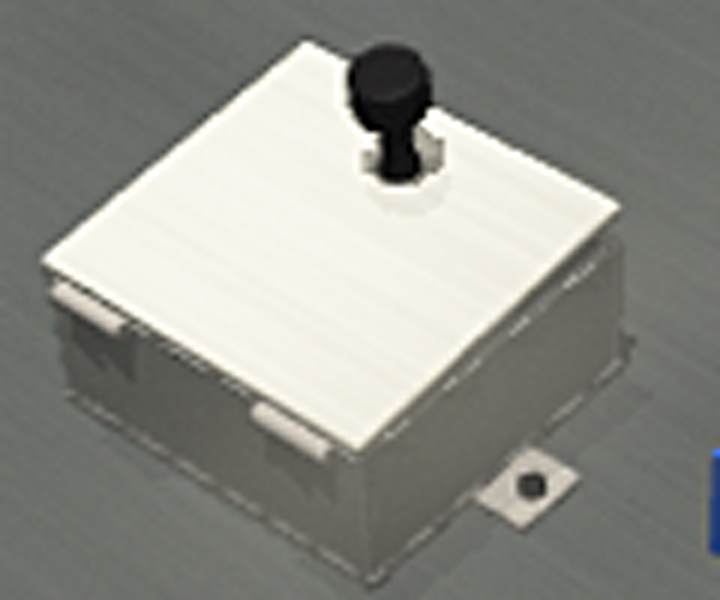

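```bash
cat > fit0.py <<'E'
from h import *
from scipy.optimize import least_squares
def px(p,u0,v0,k): return np.array([u0+(p[0]+.5)/k-.5, v0+(p[1]+.5)/k-.5])
T=lambda *p:px(p,110,160,5); S=lambda *p:px(p,360,250,5)
obs=[("top",(35,35,14),T(72,425)),("top",(35,35,0),T(82,458)),("top",(-35,35,14),T(252,355)),("top",(-35,35,0),T(262,385)),
("scene",(35,35,0),S(365,92)),("scene",(35,35,14),S(357,130)),("scene",(-35,35,0),S(152,28)),("scene",(-35,35,14),S(145,68)),("scene",(0,0,140),S(130,485))]
def rd(p,l):
    x,y,yaw,dip=p; z=np.array([np.cos(yaw)*np.cos(dip),np.sin(yaw)*np.cos(dip),-np.sin(dip)]); lat=np.array([-np.sin(yaw),np.cos(yaw),0]); up=np.cross(z,lat)
    return np.array([x,y,.036])+(l[0]*lat+l[1]*up+l[2]*z)/1000
f=lambda p:np.concatenate([proj(n,rd(p,l))[0]-o for n,l,o in obs]+[[20*(p[3]-.105)]])
r=least_squares(f,[.45,.22,.2,.1]); print("reader",r.x,np.abs(r.fun).max(), "head c",rd(r.x,(0,0,122)),"com",rd(r.x,(0,0,21)))
print(r.fun.round(1))
T=lambda *p:px(p,300,165,6); S=lambda *p:px(p,170,130,6)
obs2=[("top",1,(0,70,6),T(118,103)),("top",1,(0,-70,6),T(578,63)),("top",1,(-130,70,6),T(163,537)),("top",1,(-130,-70,6),T(640,492)),("top",1,(-100,0,49),T(415,400)),
("scene",1,(0,-70,6),S(42,262)),("scene",1,(0,70,6),S(362,450)),("scene",1,(-130,-70,6),S(307,40)),("scene",1,(-130,70,6),S(622,208)),("scene",1,(-100,0,49),S(390,72)),
("scene",0,(65,70,0),S(372,583)),("scene",0,(65,-70,0),S(68,395))]
def cs(p,fl,l,q=None):
    x,y,yaw,a=p; a=a if q is None else q
    l=np.array(l)/1000.
    if fl: l=R.from_rotvec([0,a,0]).apply(l)+[.065,0,.06]
    return R.from_rotvec([0,0,yaw]).apply(l)+[x,y,0]
if __name__=="__main__":
    f=lambda p:np.concatenate([proj(n,cs(p,fl,l))[0]-o for n,fl,l,o in obs2])
    r=least_squares(f,[.5,-.2,0,.05]); print("case",r.x); print(r.fun.round(1))
    for q in [None,.5,1,1.3,1.5,1.7,1.85]: print(q,cs(r.x,1,(-100,0,41),q).round(4))
    print("bin",[at("top",u,v,.045).round(3) for u,v in [(243,233),(285,233),(285,289),(242,288)]])
    print("collar",at("top",257,166,.016), "mallet",at("top",248,100,.03))
    print("C head",at("top",350,350,.03))
    s=observe(); print(R.from_quat(s["tcp_rot"]).as_matrix().round(3))
E
python3 fit0.py
```

```text
reader [0.50890361 0.20683544 0.33356261 0.09778071] 1.1333959736190593 head c [0.62362856 0.24658882 0.02408975] com [0.52865134 0.21367823 0.03394988]
[ 0.3 -0.6  0.4  0.1  0.1 -0.1  0.3  1.1 -0.1  0.7 -0.2  0.1  0.5  0.5
 -0.2 -0.8  0.5  0.5 -0.1]
case [ 0.55539039 -0.18244695  0.06187918  0.08167646]
[-0.4  0.4  0.5  0.  -0.2  0.6  0.6  0.9  0.7 -0.1 -0.2 -0.4 -0.7  0.2
  0.3  0.4  0.3 -0.4 -0.3  0.4  0.1  1.9  0.3  1.2]
None [ 0.5241 -0.1844  0.109 ]
0.5 [ 0.5523 -0.1826  0.1439]
1 [ 0.6008 -0.1796  0.1663]
1.3 [ 0.633  -0.1776  0.1673]
1.5 [ 0.654  -0.1763  0.1626]
1.7 [ 0.6737 -0.1751  0.1539]
1.85 [ 0.6871 -0.1743  0.1448]
bin [array([0.529, 0.032, 0.045]), array([ 0.527, -0.045,  0.045]), array([ 0.426, -0.042,  0.045]), array([0.43 , 0.036, 0.045])]
collar [0.65939123 0.00574507 0.016     ] mallet [0.78811029 0.01972212 0.03      ]
C head [ 0.31166548 -0.15770328  0.03      ]
[[-0.893  0.451 -0.001]
 [ 0.451  0.893 -0.001]
 [ 0.    -0.002 -1.   ]]
```

Close crop: A has the square foot, post and ringed black head, and it's leftmost (y≈+0.21). The fits agree to within about 1 px. I'll grip its head, tilted, and swing it up about its foot edge. First I need a helper that gives the remaining offset in tool axes.

```bash
cat >> h.py <<'E'
def go(pos,x=None,z=None):
    "remaining shift (cm, tool axes) and turn (rad, tool axes)"
    s=observe(); M=R.from_quat(s["tcp_rot"]); t=s["tool_pos"]
    print("shift cm",(M.inv().apply(np.array(pos)-t)*100).round(2),end=" ")
    if z is not None:
        z=np.array(z,float); z/=np.linalg.norm(z); x=np.array(x,float); x-=z*(x@z); x/=np.linalg.norm(x)
        D=R.from_matrix(np.array([x,np.cross(z,x),z]).T)
        print("turn",(M.inv()*D).as_rotvec().round(3)," shift after turn",(D.inv().apply(np.array(pos)-t)*100).round(2),end="")
    print("\nt",round(s["time_s"],2),"tcp",t.round(4),"q",s["joints"].round(2),"F",s["wrist_force"].round(1),"w",round(s["width"],4))
E
python3 -m creep '[[[0,0,0,0,0,-0.16],[0,0,0,0,0,-0.16],[0,0,0,0,0,-0.16],[0,0,0,0,0,-0.16],[0,0,0,0,0,-0.16]]]' 
python3 -c "
from h import *
go([.623,.246,.14],[-.945,-.327,0],[0,0,-1])"
```

```text
time_s: 0.72
tool_pos: [0.2584, 0.5116, 0.2468]
tcp_rot: [-0.178, 0.984, -0.003, -0.002]
wrist_force: [0.3, -0.2, -0.5]
width: 0.0849
shift cm [-24.88 -37.6   10.73] turn [-0.005 -0.006  0.025]  shift after turn [-25.77 -37.02  10.68]
t 0.72 tcp [0.2584 0.5116 0.2468] q [ 1.08  0.32  1.57 -0.    1.26 -0.85] F [ 0.3 -0.2 -0.5] w 0.0849
```

```bash

python3 -m creep '[[[-3.2,-4.6,1,0,0,0],[-3.2,-4.6,1,0,0,0],[-3.2,-4.6,1,0,0,0],[-3.2,-4.6,1,0,0,0],[-3.2,-4.6,1,0,0,0],[-3.2,-4.6,1,0,0,0],[-3.2,-4.6,1,0,0,0],[-3.2,-4.6,1,0,0,0]]]' 0.5 20
python3 -m creep '[[[0,0,0,0,0.13,0],[0,0,0,0,0.13,0],[0,0,0,0,0.13,0]]]'
python3 -c "
from h import *
go([.622,.246,.10],[-.945,-.327,0],[-.354,-.123,-.927])"
```

```text
time_s: 1.72
tool_pos: [0.635, 0.253, 0.1616]
tcp_rot: [-0.183, 0.983, -0.002, -0.004]
wrist_force: [-0.0, 0.4, 0.0]
width: 0.064
time_s: 2.1
tool_pos: [0.6365, 0.2476, 0.16]
tcp_rot: [-0.175, 0.963, -0.039, -0.201]
wrist_force: [-0.0, 0.9, -0.3]
width: 0.0641
shift cm [-1.11  0.39  6.06] turn [-0.014 -0.029  0.024]  shift after turn [-0.93  0.33  6.1 ]
t 2.1 tcp [0.6365 0.2476 0.16  ] q [ 0.36  0.76  1.08 -0.01  1.72 -1.57] F [-0.   0.9 -0.3] w 0.0641
```

```bash

python3 -m creep '[[[-0.9,0.3,4,0,-0.02,0.02],[0,0,2,0,0,0],[0,0,0,0,0,0]]]'
python3 -c "
from h import *
go([.622,.246,.028],[-.945,-.327,0],[-.354,-.123,-.927])
crop('top',90,140,120,130,5,'a1t'); crop('scene',330,220,130,140,4,'a1s')"
```

```text
time_s: 2.48
tool_pos: [0.6222, 0.2448, 0.0954]
tcp_rot: [-0.165, 0.966, -0.039, -0.193]
wrist_force: [-1.0, 1.1, 0.2]
width: 0.0643
shift cm [-2.62  0.2   6.2 ] turn [-0.014 -0.013  0.003]  shift after turn [-2.54  0.12  6.24]
t 2.48 tcp [0.6222 0.2448 0.0954] q [ 0.36  0.77  1.22 -0.    1.55 -1.55] F [-1.   1.1  0.2] w 0.0643
```

View pics/a1t.png

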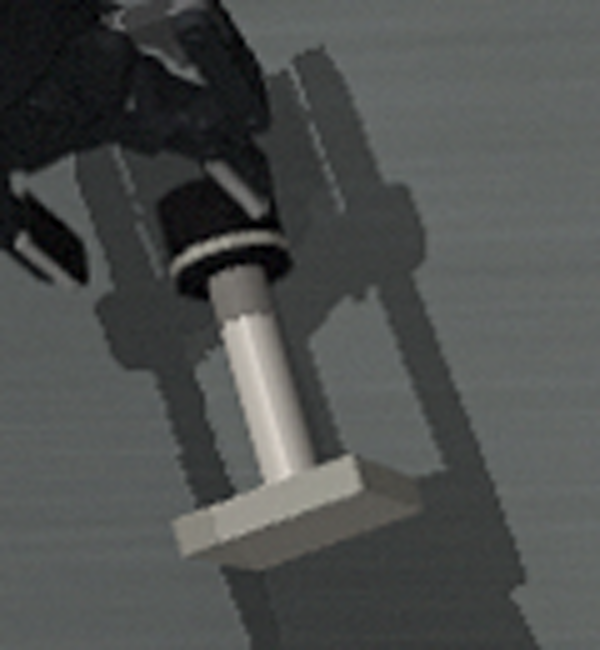

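View pics/a1s.png

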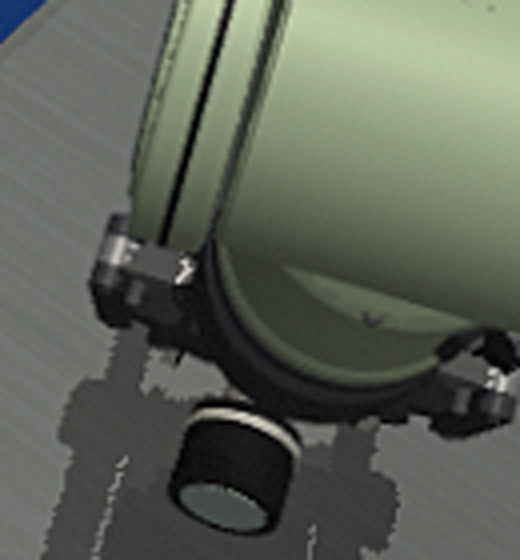

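```bash

python3 -c "
from h import *
s=observe();M=R.from_quat(s['tcp_rot']);t=s['tool_pos']
print(proj('top',t), proj('top',t+M.apply([0,0,.012])),proj('top',[.622,.246,.024]))
for y in(.032,-.032): print((proj('top',t+M.apply([-.0,y,.012]))-[90,140])*5)"
```

```text
[[118.94450867 181.73201943]] [[122.38080418 185.01819097]] [[134.30393614 188.271491  ]]
[[ 80.95870875 257.40158996]]
[[243.45897181 192.64099509]]
```

```bash

python3 -m creep '[[[-1.0,0.1,2.3,0,0,0],[-1.0,0.05,2.3,0,0,0],[-0.6,0,1.6,0,0,0],[0,0,0,0,0,0]]]'
python3 -c "
from h import *
go([.622,.246,.028],[-.945,-.327,0],[-.354,-.123,-.927])"
```

```text
time_s: 3.08
tool_pos: [0.6273, 0.2475, 0.0337]
tcp_rot: [-0.166, 0.968, -0.038, -0.186]
wrist_force: [-0.1, 0.0, -0.3]
width: 0.0642
shift cm [0.3  0.04 0.73] turn [-0.013  0.002  0.003]  shift after turn [0.3  0.03 0.73]
t 3.08 tcp [0.6273 0.2475 0.0337] q [ 0.36  0.83  1.26 -0.    1.43 -1.55] F [-0.1  0.  -0.3] w 0.0642
```

```bash

python3 -m creep '[[[0.3,0,0.6,0,0,0],[0,0,0,0,0,0]]]'
python3 -m creep '[[[0,0,0,0,0,0],[0,0,0,0,0,0],[0,0,0,0,0,0],[0,0,0,0,0,0],[0,0,0,0,0,0]]]' -1 25
python3 -c "
from h import *
go([.622,.246,.028],[-.945,-.327,0],[-.354,-.123,-.927])
crop('scene',330,220,130,140,4,'a2s')"
```

```text
time_s: 3.32
tool_pos: [0.6232, 0.246, 0.0309]
tcp_rot: [-0.166, 0.968, -0.038, -0.185]
wrist_force: [0.2, 0.1, 0.6]
width: 0.0644
time_s: 3.95
tool_pos: [0.6236, 0.2462, 0.0321]
tcp_rot: [-0.166, 0.968, -0.037, -0.184]
wrist_force: [-0.7, 0.1, -0.4]
width: 0.0431
shift cm [-0.    0.04  0.44] turn [-0.013  0.007  0.003]  shift after turn [-0.    0.03  0.44]
t 3.95 tcp [0.6236 0.2462 0.0321] q [ 0.36  0.82  1.28 -0.    1.42 -1.55] F [-0.7  0.1 -0.4] w 0.0431
```

View pics/a2s.png

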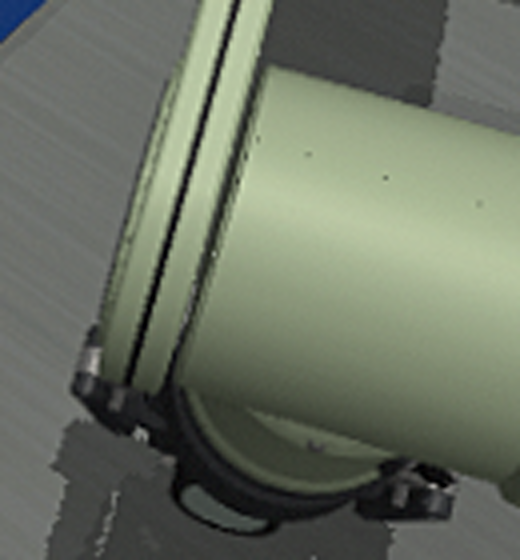

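```bash
cat > arc.py <<'E'
from h import *
P=np.array([.5057,.2057,.001]); f=np.array([.945,.327,0])
s=observe(); M=R.from_quat(s["tcp_rot"]); d=s["tool_pos"]-P
S,Z=d@f,d[2]; a=np.arctan2(Z,S); print("angle",np.degrees(a).round(1),"(start 14, upright 109.6) r",np.hypot(S,Z).round(4),"lat",(d@[-.327,.945,0]).round(4))
z=M.as_matrix()[:,2]; print("tool psi",np.degrees(np.arctan2(z@f,z[2])).round(1)%360)
for da in (.1,.2,.4):
    r=.1287; t=a+da; X=P+r*np.cos(t)*f+[0,0,r*np.sin(t)]; print(da,(M.inv().apply(X-s["tool_pos"])*100).round(2))
print("t",s["time_s"],"q",s["joints"].round(2),"F",s["wrist_force"].round(1),"T",s["ft_torque"].round(2),"w",s["width"])
E
python3 -m creep '[[[0.75,0,-1.05,0,-0.1,0],[0.75,0,-1.05,0,-0.1,0],[0.75,0,-1.05,0,-0.1,0],[0,0,0,0,0,0]]]'
python3 arc.py
```

```text
time_s: 4.5
tool_pos: [0.6087, 0.2413, 0.0674]
tcp_rot: [-0.169, 0.985, -0.012, -0.037]
wrist_force: [-0.9, -0.5, -3.3]
width: 0.0428
angle 31.4 (start 14, upright 109.6) r 0.1276 lat -0.0001
tool psi 184.4
0.1 [ 0.71 -0.   -1.07]
0.2 [ 1.61 -0.01 -1.99]
0.4 [ 3.66 -0.01 -3.54]
t 4.5 q [ 0.36  0.63  1.54 -0.01  1.05 -1.54] F [-0.9 -0.5 -3.3] T [-0.06  0.05 -0.03] w 0.04275435130770916
```

```bash

python3 -m creep '[[[0.75,0,-1.05,0,-0.1,0],[0.75,0,-1.05,0,-0.1,0],[0.75,0,-1.05,0,-0.1,0],[0.75,0,-1.05,0,-0.1,0],[0,0,0,0,0,0]]]'
python3 arc.py
```

```text
time_s: 5.12
tool_pos: [0.5776, 0.2306, 0.1033]
tcp_rot: [-0.168, 0.973, 0.021, 0.158]
wrist_force: [-0.8, -0.8, -2.1]
width: 0.0434
angle 53.4 (start 14, upright 109.6) r 0.1275 lat -0.0
tool psi 161.6
0.1 [ 0.69 -0.   -1.08]
0.2 [ 1.58 -0.   -2.01]
0.4 [ 3.61  0.01 -3.59]
t 5.125 q [ 0.37  0.41  1.89 -0.04  0.52 -1.51] F [-0.8 -0.8 -2.1] T [-0.21  0.41 -0.05] w 0.04343992674119073
```

```bash

python3 -m creep '[[[0.75,0,-1.05,0,-0.1,0],[0.75,0,-1.05,0,-0.1,0],[0.75,0,-1.05,0,-0.1,0],[0,0,0,0,0,0]]]'
python3 arc.py; python3 -c "
from h import *
crop('top',90,140,160,130,5,'a3t')"
```

```text
time_s: 5.62
tool_pos: [0.5565, 0.2189, 0.1199]
tcp_rot: [-0.161, 0.943, 0.037, 0.29]
wrist_force: [-1.4, 0.8, -1.6]
width: 0.0431
angle 66.2 (start 14, upright 109.6) r 0.1299 lat -0.0041
tool psi 146.0
0.1 [ 0.83  0.4  -1.  ]
0.2 [ 1.67  0.39 -1.97]
0.4 [ 3.63  0.38 -3.64]
t 5.625 q [ 0.38  0.31  2.13 -0.41  0.11 -1.14] F [-1.4  0.8 -1.6] T [0.16 0.5  0.13] w 0.043054328096741395
```

View pics/a3t.png

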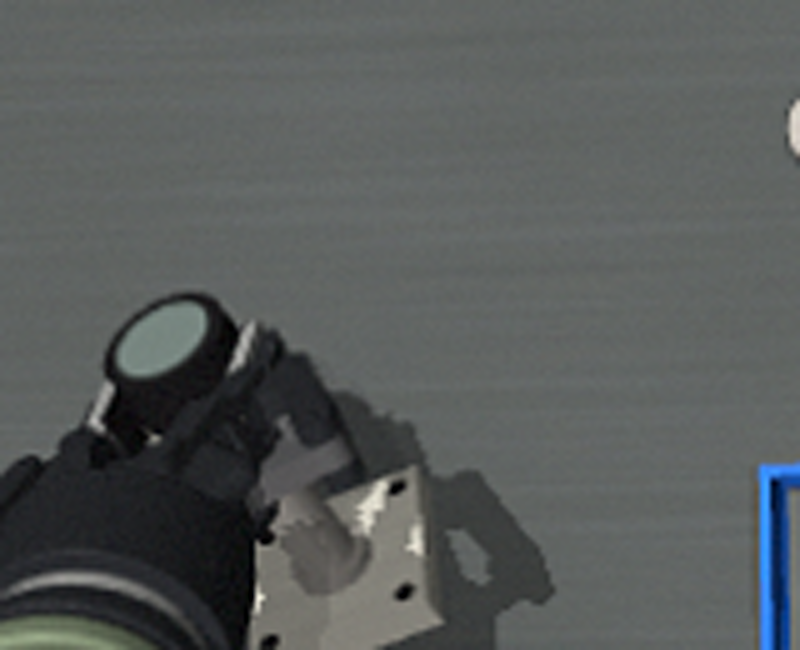

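```bash

python3 -m creep '[[[0.9,0.2,-1.0,0,0.05,0],[0.9,0.1,-1.0,0,0.05,0],[0,0,0,0,0,0]]]' - 20
python3 arc.py; python3 -c "
from h import *
go([.476,.195,.12],[-.945,-.327,0],[.354,.123,-.927])
crop('top',90,140,160,130,5,'a4t')"
```

```text
time_s: 6.05
tool_pos: [0.5357, 0.2154, 0.1264]
tcp_rot: [-0.162, 0.957, 0.029, 0.24]
wrist_force: [0.4, -0.2, -1.8]
width: 0.043
angle 75.9 (start 14, upright 109.6) r 0.1294 lat -0.0007
tool psi 152.1
0.1 [ 1.04  0.06 -0.77]
0.2 [ 2.11  0.05 -1.47]
0.4 [ 4.45  0.05 -2.55]
t 6.05 q [ 0.39  0.28  2.09 -0.16  0.29 -1.38] F [ 0.4 -0.2 -1.8] T [-0.05  0.3  -0.03] w 0.04296823564477359
shift cm [ 5.88  0.02 -2.38] turn [-0.021  0.103  0.006]  shift after turn [ 6.09  0.03 -1.77]
t 6.05 tcp [0.5357 0.2154 0.1264] q [ 0.39  0.28  2.09 -0.16  0.29 -1.38] F [ 0.4 -0.2 -1.8] w 0.043
```

View pics/a4t.png

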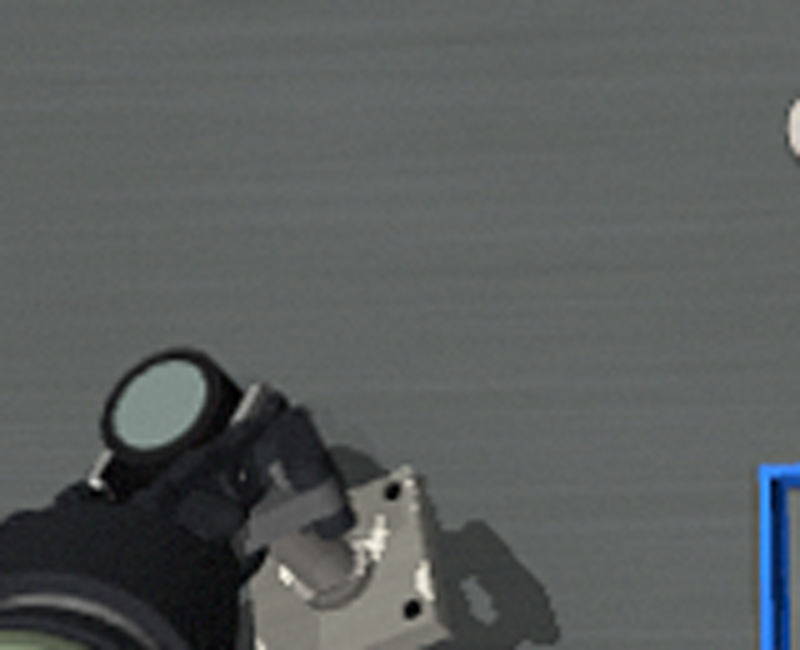

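```bash

python3 -m creep '[[[1.0,0.05,-0.7,0,0.04,0],[1.1,0,-0.65,0,0.04,0],[1.1,0,-0.55,0,0.04,0],[0,0,0,0,0,0]]]'
python3 arc.py; python3 -c "
from h import *
crop('top',90,140,160,130,5,'a5t')"
```

```text
time_s: 6.6
tool_pos: [0.5047, 0.2048, 0.129]
tcp_rot: [-0.164, 0.969, 0.019, 0.182]
wrist_force: [-1.4, -0.4, -0.1]
width: 0.043
angle 90.6 (start 14, upright 109.6) r 0.128 lat -0.0005
tool psi 158.9
0.1 [ 1.2   0.05 -0.46]
0.2 [ 2.46  0.05 -0.72]
0.4 [ 5.03  0.06 -0.87]
t 6.6 q [ 0.39  0.26  2.07 -0.09  0.45 -1.44] F [-1.4 -0.4 -0.1] T [-0.08  0.25  0.04] w 0.04302066899898655
```

View pics/a5t.png

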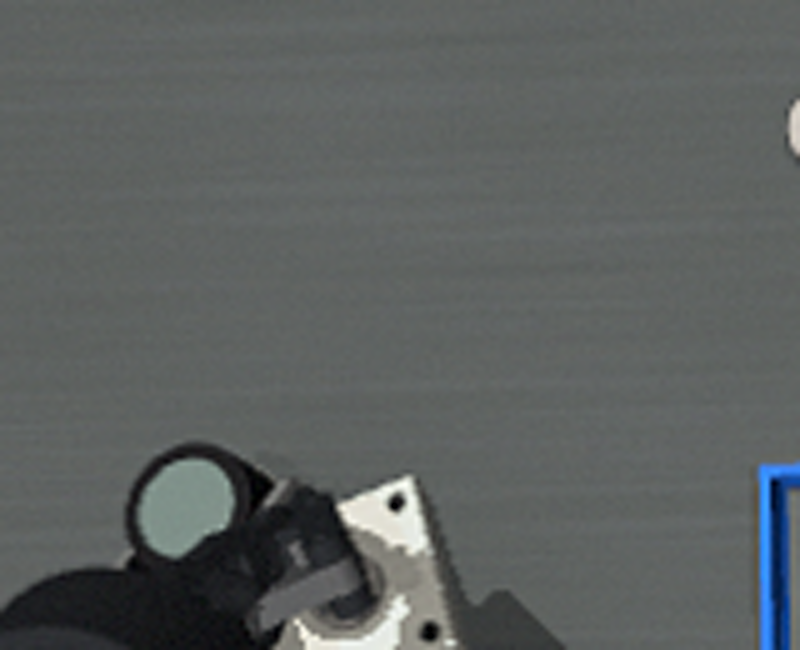

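```bash

python3 -m creep '[[[1.15,0.05,-0.4,0,0.04,0],[1.2,0,-0.3,0,0.04,0],[1.2,0,-0.05,0,0.04,0],[0,0,0,0,0,0]]]'
python3 arc.py; python3 -c "
from h import *
crop('top',90,140,160,130,5,'a6t');crop('scene',330,170,160,140,5,'a6s')"
```

```text
time_s: 7.15
tool_pos: [0.4738, 0.1945, 0.1246]
tcp_rot: [-0.164, 0.978, 0.01, 0.126]
wrist_force: [-1.5, -1.6, 0.2]
width: 0.0429
angle 105.3 (start 14, upright 109.6) r 0.1281 lat -0.0002
tool psi 165.6
0.1 [1.28 0.02 0.02]
0.2 [2.55 0.03 0.23]
0.4 [5.   0.05 1.03]
t 7.15 q [ 0.39  0.25  2.06 -0.06  0.58 -1.47] F [-1.5 -1.6  0.2] T [-0.06  0.29 -0.01] w 0.0429411523639387
```

View pics/a6t.png

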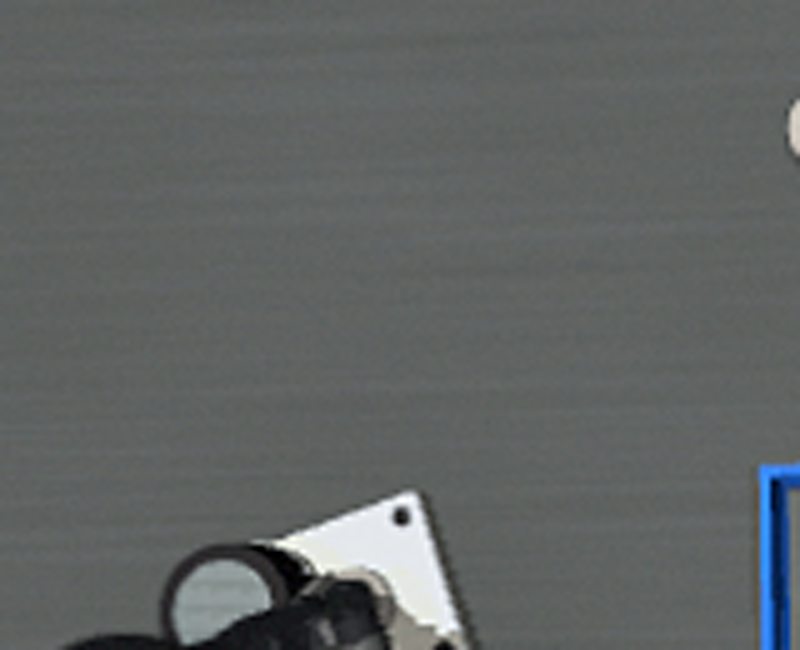

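View pics/a6s.png

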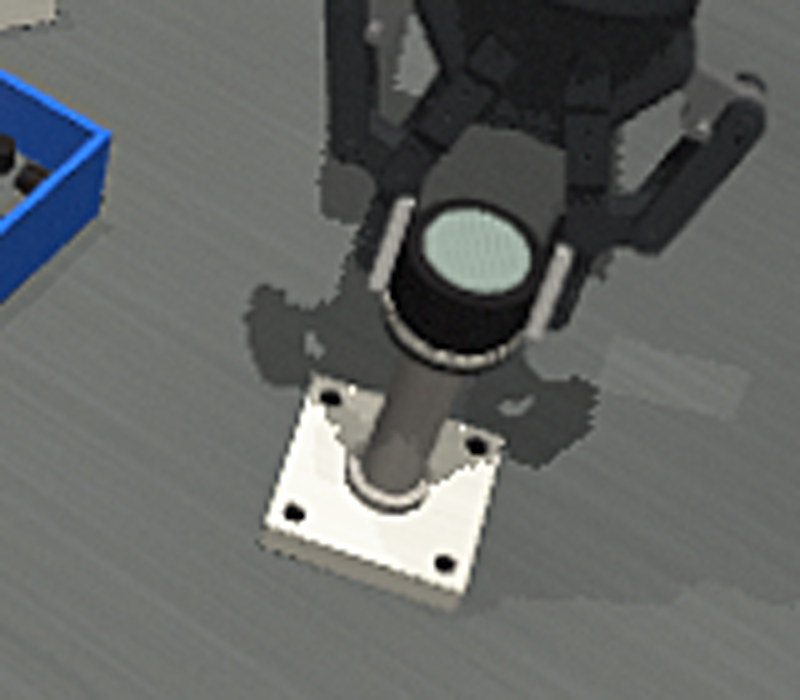

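Almost upright. I'll finish the arc and let go.

```bash

python3 -m creep '[[[0.8,0,0.0,0,0,0],[0,0,0,0,0,0]]]'
python3 -m creep '[[[0,0,0,0,0,0],[0,0,0,0,0,0],[0,0,0,0,0,0]]]' 1
python3 arc.py; python3 -c "
from h import *
crop('scene',330,170,160,140,5,'a7s')"
```

```text
time_s: 7.5
tool_pos: [0.4676, 0.1923, 0.1231]
tcp_rot: [-0.164, 0.978, 0.01, 0.128]
wrist_force: [0.0, -0.6, 0.7]
width: 0.0427
time_s: 7.88
tool_pos: [0.4667, 0.1922, 0.1226]
tcp_rot: [-0.165, 0.978, 0.01, 0.127]
wrist_force: [0.1, -0.5, 0.5]
width: 0.0854
angle 108.7 (start 14, upright 109.6) r 0.1284 lat -0.0001
tool psi 165.4
0.1 [1.28 0.01 0.13]
0.2 [2.53 0.02 0.42]
0.4 [4.93 0.05 1.35]
t 7.875 q [ 0.39  0.24  2.08 -0.07  0.57 -1.46] F [ 0.1 -0.5  0.5] T [-0.02  0.09  0.  ] w 0.08541647179941673
```

View pics/a7s.png

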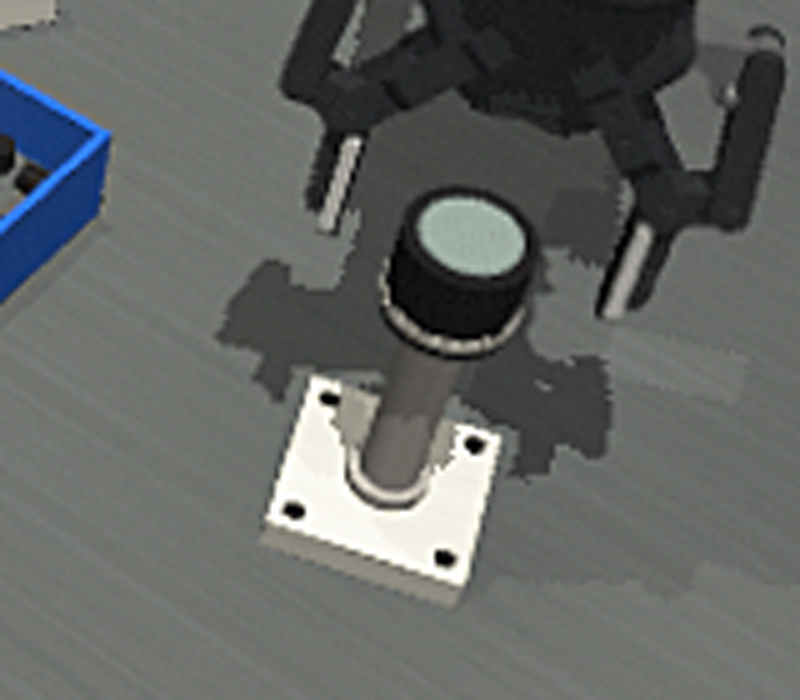

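The reader is standing and released. Backing out along the tool axis.

```bash

python3 -m creep '[[[0,0,-3,0,0,0],[0,0,-4,0,0,0],[0,0,-5,0,0,0],[0,0,-5,0,0,0]]]'
python3 -c "
from h import *
go([.50,-.1853,.22],[-1,0,0],[0,0,-1])
im=crop('scene',330,170,160,140,5,'a8s'); crop('top',90,200,120,100,5,'a8t')"
```

```text
time_s: 8.43
tool_pos: [0.4227, 0.1809, 0.2873]
tcp_rot: [-0.165, 0.979, 0.009, 0.122]
wrist_force: [-0.9, -0.4, -0.5]
width: 0.0853
shift cm [  6.27 -36.98   6.24] turn [0.018 0.245 0.332]  shift after turn [ -7.73 -36.62   6.73]
t 8.43 tcp [0.4227 0.1809 0.2873] q [ 0.41  0.    1.89 -0.05  1.01 -1.48] F [-0.9 -0.4 -0.5] w 0.0853
```

View pics/a8s.png

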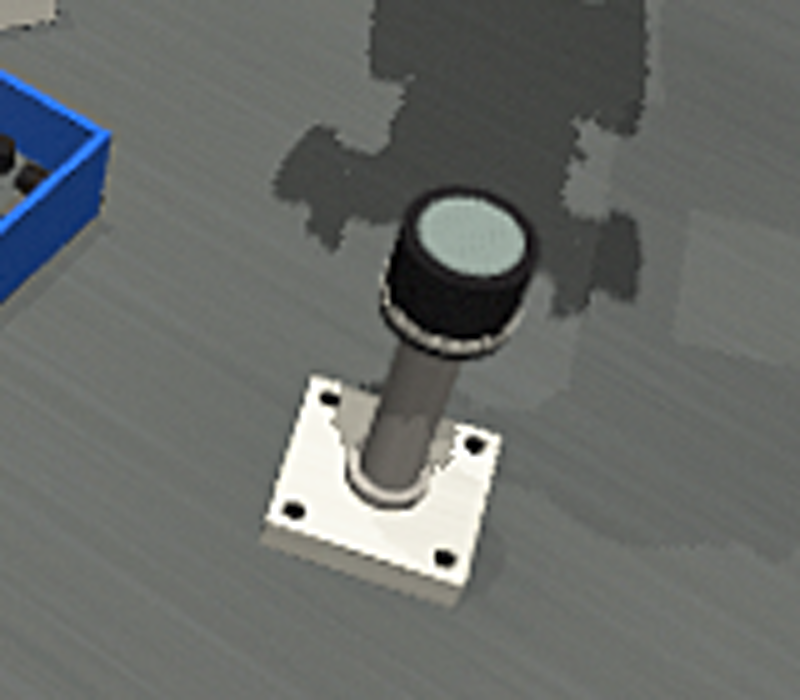

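View pics/a8t.png

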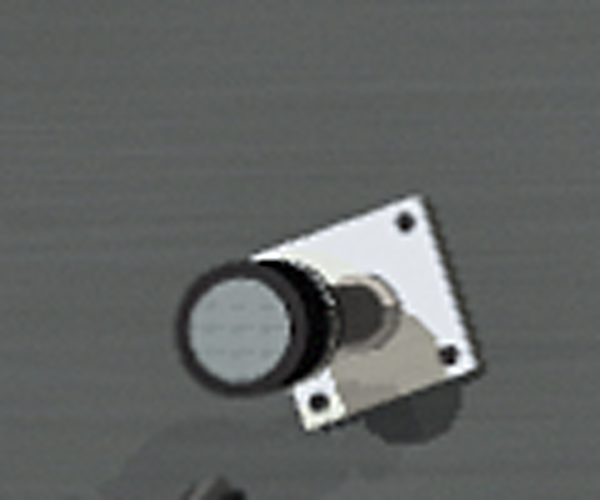

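```bash

python3 -c "
from h import *
from fit0 import px
a=px((472,235),330,170,5);b=px((240,330),90,200,5);print(a,b,tri(a,b), at('scene',*a,.14),at('top',*b,.14))
go([.524,-.184,.20],[-.998,-.062,0],[0,0,-1])"
```

```text
reader [0.50890361 0.20683544 0.33356261 0.09778071] 1.1333959736190593 head c [0.62362856 0.24658882 0.02408975] com [0.52865134 0.21367823 0.03394988]
[ 0.3 -0.6  0.4  0.1  0.1 -0.1  0.3  1.1 -0.1  0.7 -0.2  0.1  0.5  0.5
 -0.2 -0.8  0.5  0.5 -0.1]
[424.  216.6] [137.6 265.6] (array([0.47804535, 0.19293017, 0.14186842]), np.float64(0.00015378037236891447)) [0.47612624 0.19245898 0.14      ] [0.47799962 0.193579   0.14      ]
shift cm [  4.98 -37.62   9.05] turn [0.013 0.257 0.27 ]  shift after turn [ -7.61 -37.14   9.2 ]
t 8.53 tcp [0.4251 0.182  0.292 ] q [ 0.41 -0.    1.88 -0.05  1.01 -1.48] F [ 0.8 -0.2  0.4] w 0.0856
```

```bash

python3 -m creep '[[[0,0,0,0,0.13,0.13],[0,0,0,0,0.13,0.13]]]' 0.2 20
python3 -m creep '[[[-1,-5.3,0.8,0,0,0],[-1,-5.3,0.8,0,0,0],[-1,-5.3,0.8,0,0,0],[-1,-5.3,0.8,0,0,0],[-1,-5.3,0.8,0,0,0],[-1,-5.3,0.8,0,0,0]]]'
python3 -c "
from h import *
go([.524,-.184,.20],[-.998,-.062,0],[0,0,-1])"
```

```text
time_s: 8.78
tool_pos: [0.4225, 0.1816, 0.2926]
tcp_rot: [-0.034, 0.999, 0.005, -0.005]
wrist_force: [-0.0, -0.2, -0.8]
width: 0.0523
time_s: 9.52
tool_pos: [0.5076, -0.1367, 0.2334]
tcp_rot: [-0.037, 0.999, 0.007, -0.007]
wrist_force: [1.6, 0.7, 0.8]
width: 0.0509
shift cm [-1.34 -4.89  3.25] turn [ 0.014 -0.014  0.011]  shift after turn [-1.35 -4.82  3.34]
t 9.53 tcp [ 0.5076 -0.1367  0.2334] q [-0.29  0.26  1.69  0.01  1.21 -1.94] F [1.6 0.7 0.8] w 0.0509
```

```bash

python3 -m creep '[[[-1.3,-4.8,1.5,0.01,0.1,0.01],[0,0,0,0,0.1,0],[0,0,0,0,0.1,0],[0,0,0,0,0,0]]]'
python3 -c "
from h import *
go([.524,-.184,.111],[-.998,-.062,0],[-.3,-.02,-.954])
crop('top',280,140,160,120,5,'k1t');crop('scene',160,90,160,120,5,'k1s')"
```

```text
time_s: 10.02
tool_pos: [0.5231, -0.1895, 0.2113]
tcp_rot: [-0.028, 0.986, -0.002, -0.164]
wrist_force: [-0.4, -0.2, -1.2]
width: 0.051
shift cm [-3.35  0.5   9.46] turn [ 0.008 -0.024 -0.003]  shift after turn [-3.13  0.56  9.53]
t 10.03 tcp [ 0.5231 -0.1895  0.2113] q [-0.31  0.47  1.47 -0.11  1.51 -1.91] F [-0.4 -0.2 -1.2] w 0.051
```

View pics/k1t.png

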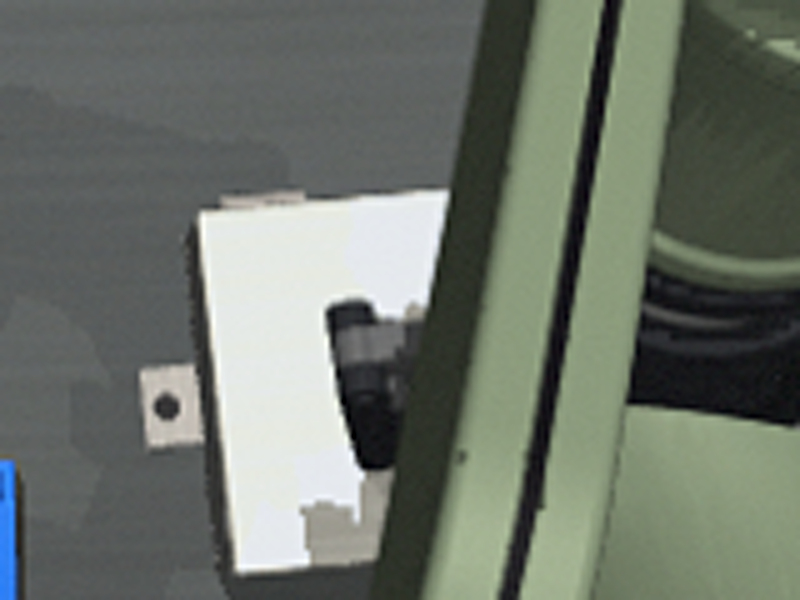

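View pics/k1s.png

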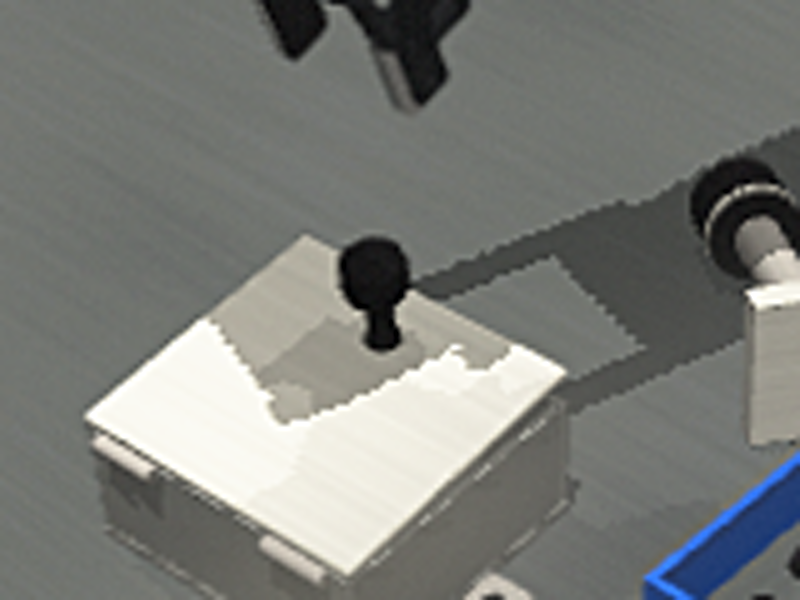

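```bash

python3 -m creep '[[[-0.7,0.4,1.5,0,0,0],[-0.7,0.1,2,0,0,0],[-0.7,0.1,2,0,0,0],[-0.6,0,1.5,0,0,0],[0,0,0,0,0,0]]]'
python3 -c "
from h import *
go([.524,-.184,.111],[-.998,-.062,0],[-.3,-.02,-.954])
crop('scene',160,90,160,120,5,'k2s')"
```

```text
time_s: 10.75
tool_pos: [0.5224, -0.1807, 0.1349]
tcp_rot: [-0.028, 0.987, -0.002, -0.161]
wrist_force: [-0.8, 0.2, 0.4]
width: 0.0514
shift cm [-0.89 -0.35  2.22] turn [ 0.008 -0.017 -0.003]  shift after turn [-0.85 -0.34  2.23]
t 10.75 tcp [ 0.5224 -0.1807  0.1349] q [-0.3   0.52  1.58 -0.11  1.34 -1.88] F [-0.8  0.2  0.4] w 0.0514
```

View pics/k2s.png

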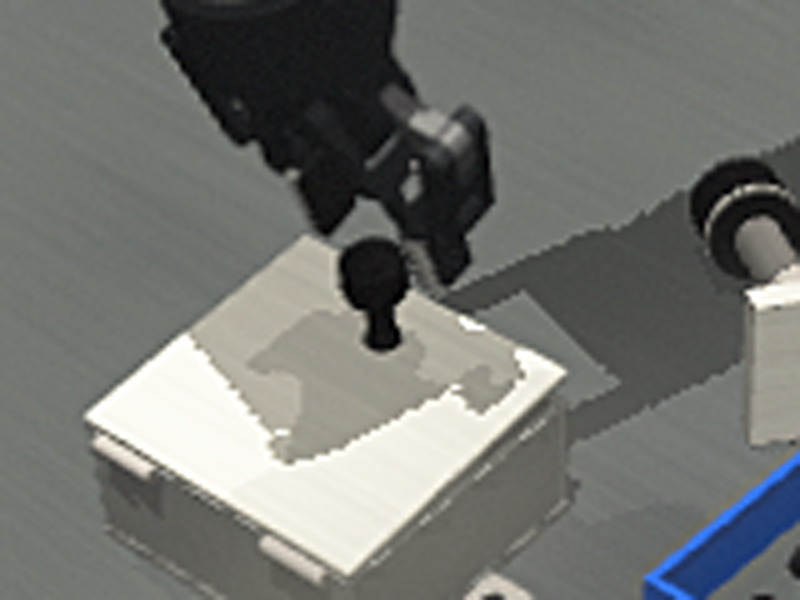

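```bash

python3 -m creep '[[[-0.5,-0.3,1.2,0,0,0],[-0.4,0,1.0,0,0,0],[0,0,0,0,0,0]]]'
python3 -m creep '[[[0,0,0,0,0,0],[0,0,0,0,0,0],[0,0,0,0,0,0],[0,0,0,0,0,0]]]' -1 25
cat > arcf.py <<'E'
from h import *
import sys
C=np.array([.55539,-.18245,0]); yaw=.06188; f=np.array([np.cos(yaw),np.sin(yaw),0]); l=np.array([-f[1],f[0],0])
H=C+.065*f+[0,0,.06]
s=observe(); M=R.from_quat(s["tcp_rot"]); d=s["tool_pos"]-H
S,Z=d@f,d[2]; a0=np.arctan2(.041,.1); a=np.arctan2(Z,-S)-a0; print("flap",a.round(3),"r",np.hypot(S,Z).round(4),"(.1081) lat",(d@l).round(4))
z=M.as_matrix()[:,2]; print("tool psi",np.degrees(np.arctan2(z@f,z[2])).round(1)%360)
for da in (.1,.2,.3,.4):
    t=a+a0+da; r=.1081; X=H-r*np.cos(t)*f+[0,0,r*np.sin(t)]; print(da,(M.inv().apply(X-s["tool_pos"])*100).round(2))
print("t",s["time_s"],"q",s["joints"].round(2),"F",s["wrist_force"].round(1),"T",s["ft_torque"].round(2),"w",s["width"].round(4))
E
python3 arcf.py
```

```text
time_s: 11.18
tool_pos: [0.5255, -0.1842, 0.1115]
tcp_rot: [-0.028, 0.987, -0.003, -0.159]
wrist_force: [-0.5, 0.3, 1.5]
width: 0.0514
time_s: 11.68
tool_pos: [0.5256, -0.184, 0.1116]
tcp_rot: [-0.028, 0.987, -0.003, -0.158]
wrist_force: [-0.6, -0.2, -1.8]
width: 0.0268
flap 0.109 r 0.108 (.1081) lat 0.0003
tool psi 198.2
0.1 [-0.23 -0.03 -1.05]
0.2 [-0.58 -0.02 -2.08]
0.3 [-1.03 -0.01 -3.06]
0.4 [-1.58 -0.01 -3.99]Traceback (most recent call last):
  File "arcf.py", line 10, in <module>
    print("t",s["time_s"],"q",s["joints"].round(2),"F",s["wrist_force"].round(1),"T",s["ft_torque"].round(2),"w",s["width"].round(4))
                                                                                                                 ^^^^^^^^^^^^^^^^
AttributeError: 'float' object has no attribute 'round'
```

```bash
sed -i 's/s\["width"\].round(4)/s["width"]/' arcf.py
python3 -m creep '[[[-0.3,0,-1.3,0,0,0],[-0.5,0,-1.3,0,0,0],[-0.6,0,-1.3,0,0,0],[0,0,0,0,0,0]]]'
python3 arcf.py
```

```text
time_s: 12.18
tool_pos: [0.5532, -0.1822, 0.1462]
tcp_rot: [-0.028, 0.987, -0.002, -0.158]
wrist_force: [0.7, -0.3, -1.8]
width: 0.0268
flap 0.52 r 0.1093 (.1081) lat 0.0004
tool psi 198.2
0.1 [-0.75 -0.03 -0.8 ]
0.2 [-1.48 -0.02 -1.6 ]
0.3 [-2.28 -0.01 -2.32]
0.4 [-3.16 -0.01 -2.95]
t 12.175 q [-0.29  0.55  1.49 -0.1   1.4  -1.88] F [ 0.7 -0.3 -1.8] T [ 0.09 -0.17  0.02] w 0.02680133255706634
```

```bash
cd .;
python3 -m creep '[[[-1.1,0,-1.2,0,0,0],[-1.2,0,-1.1,0,0,0],[-1.3,0,-0.9,0,0,0],[0,0,0,0,0,0]]]'
python3 arcf.py
```

```text
time_s: 12.68
tool_pos: [0.5937, -0.1796, 0.1668]
tcp_rot: [-0.028, 0.986, -0.002, -0.164]
wrist_force: [0.7, 0.1, -2.6]
width: 0.0268
flap 0.938 r 0.1101 (.1081) lat 0.0004
tool psi 198.9
0.1 [-1.04 -0.04 -0.37]
0.2 [-2.03 -0.03 -0.82]
0.3 [-3.05 -0.02 -1.16]
0.4 [-4.11 -0.02 -1.4 ]
t 12.675 q [-0.27  0.6   1.35 -0.1   1.51 -1.87] F [ 0.7  0.1 -2.6] T [ 0.02 -0.35  0.01] w 0.026794606944705666
```

```bash
cd .;
python3 -m creep '[[[-1.5,0,-0.6,0,0,0],[-1.6,0,-0.5,0,0,0],[-1.6,0,-0.3,0,0,0],[0,0,0,0,0,0]]]'
python3 arcf.py
python3 -c "
from h import *
crop('scene',140,70,160,140,5,'k3s')"
```

```text
time_s: 13.18
tool_pos: [0.6382, -0.1768, 0.169]
tcp_rot: [-0.027, 0.985, -0.002, -0.169]
wrist_force: [-0.3, 0.4, -4.0]
width: 0.0268
flap 1.345 r 0.1104 (.1081) lat 0.0005
tool psi 199.4
0.1 [-1.11 -0.05  0.09]
0.2 [-2.19 -0.04  0.07]
0.3 [-3.27 -0.04  0.15]
0.4 [-4.33 -0.03  0.33]
t 13.175 q [-0.25  0.67  1.21 -0.09  1.58 -1.86] F [-0.3  0.4 -4. ] T [ 0.07 -0.26  0.01] w 0.026784070409131184
```

View pics/k3s.png

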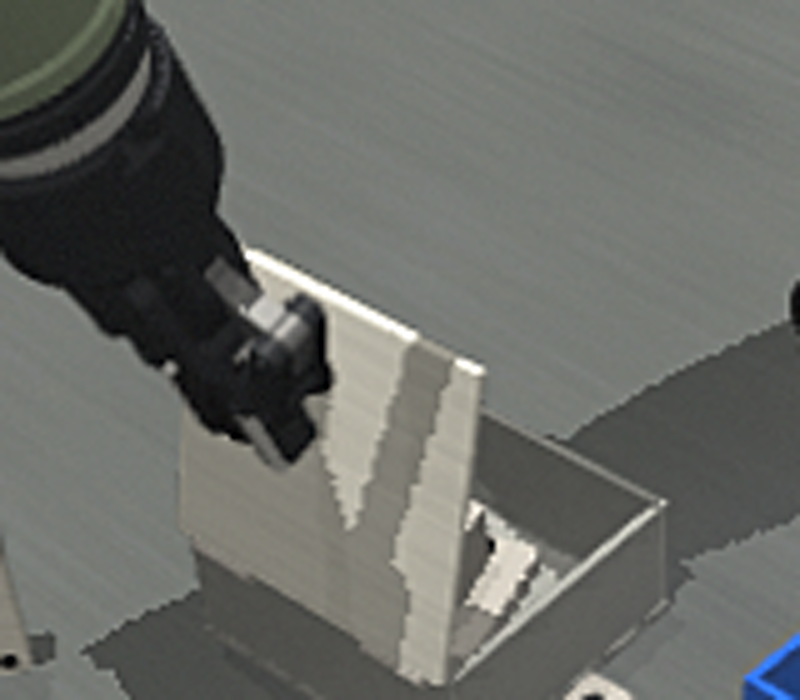

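```bash
cd .;
python3 -m creep '[[[-1.6,0,0.1,0,0,0],[-1.5,0,0.3,0,0,0],[-1.4,0,0.5,0,0,0],[0,0,0,0,0,0]]]'
python3 arcf.py
```

```text
time_s: 13.72
tool_pos: [0.6787, -0.1742, 0.1536]
tcp_rot: [-0.027, 0.986, -0.002, -0.164]
wrist_force: [-1.5, -0.2, -4.9]
width: 0.027
flap 1.741 r 0.1105 (.1081) lat 0.0006
tool psi 198.9
0.1 [-0.99 -0.05  0.53]
0.2 [-1.99 -0.05  0.93]
0.3 [-2.95 -0.05  1.42]
0.4 [-3.85 -0.04  2.01]
t 13.725 q [-0.23  0.74  1.11 -0.09  1.61 -1.84] F [-1.5 -0.2 -4.9] T [ 0.03 -0.04 -0.06] w 0.026984076711024832
```

```bash
cd .;
python3 -m creep '[[[-0.8,0,0.4,0,0,0],[0,0,0,0,0,0]]]'
python3 -m creep '[[[0,0,0,0,0,0],[0,0,0,0,0,0],[0,0,0,0,0,0]]]' 0.4
python3 arcf.py
python3 -c "
from h import *
crop('scene',140,70,160,140,5,'k4s')"
```

```text
time_s: 13.98
tool_pos: [0.6858, -0.1738, 0.1488]
tcp_rot: [-0.027, 0.986, -0.003, -0.163]
wrist_force: [0.6, 0.8, -1.3]
width: 0.0268
time_s: 14.35
tool_pos: [0.6848, -0.1745, 0.148]
tcp_rot: [-0.026, 0.986, -0.003, -0.164]
wrist_force: [1.0, -0.4, -0.1]
width: 0.0594
flap 1.816 r 0.1092 (.1081) lat -0.0001
tool psi 198.8
0.1 [-0.98  0.01  0.48]
0.2 [-1.95  0.02  0.95]
0.3 [-2.87  0.02  1.52]
0.4 [-3.73  0.02  2.18]
t 14.35 q [-0.23  0.76  1.1  -0.09  1.61 -1.84] F [ 1.  -0.4 -0.1] T [-0.01 -0.21  0.05] w 0.05938102674310286
```

View pics/k4s.png

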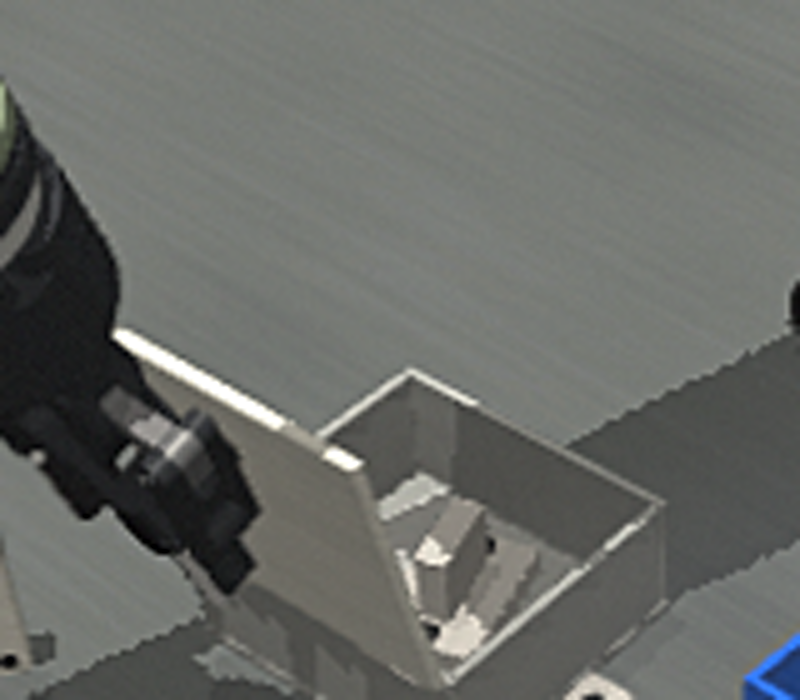

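```bash
cd .;
python3 -m creep '[[[0,0,-3,0,0,0],[0,0,-4,0,0,0],[0,0,-5,0,0,0],[0,0,-5,0,0,0]]]'
python3 arcf.py | tail -1
python3 -c "
from h import *
go([.52,-.0,.3],[-.998,-.062,0],[0,0,-1])"
```

```text
time_s: 14.9
tool_pos: [0.7386, -0.1724, 0.3083]
tcp_rot: [-0.026, 0.985, -0.001, -0.169]
wrist_force: [2.0, -0.6, 0.6]
width: 0.0597
t 14.9 q [-0.21  0.84  0.54 -0.09  2.09 -1.87] F [ 2.  -0.6  0.6] T [ 0.   -0.23 -0.  ] w 0.05972648142604934
shift cm [19.43 18.35  7.87] turn [ 0.008 -0.34  -0.009]  shift after turn [20.75 18.57  0.83]
t 14.9 tcp [ 0.7386 -0.1724  0.3083] q [-0.21  0.84  0.54 -0.09  2.09 -1.87] F [ 2.  -0.6  0.6] w 0.0597
```

```bash
cd .;
python3 -m creep '[[[2.8,3,0,0,-0.11,0],[2.8,3,0,0,-0.11,0],[2.8,3,0,0,-0.11,0],[2.8,3,0,0,0,0],[2.8,4,0,0,0,0],[2.8,4,0,0,0,0],[2.8,3,0,0,0,0]]]'
python3 -c "
from h import *
go([.52,-.0,.3],[-.998,-.062,0],[0,0,-1])
crop('top',290,140,140,120,6,'i1t');crop('scene',150,100,150,120,5,'i1s')"
```

```text
time_s: 15.78
tool_pos: [0.5425, 0.0484, 0.3204]
tcp_rot: [-0.023, 1.0, 0.002, 0.007]
wrist_force: [0.4, 0.2, 0.4]
width: 0.0599
shift cm [ 2.5  -4.74  1.99] turn [ 0.003  0.015 -0.015]  shift after turn [ 2.55 -4.69  2.04]
t 15.78 tcp [0.5425 0.0484 0.3204] q [ 0.07  0.23  1.52  0.    1.38 -1.55] F [0.4 0.2 0.4] w 0.0599
```

View pics/i1t.png

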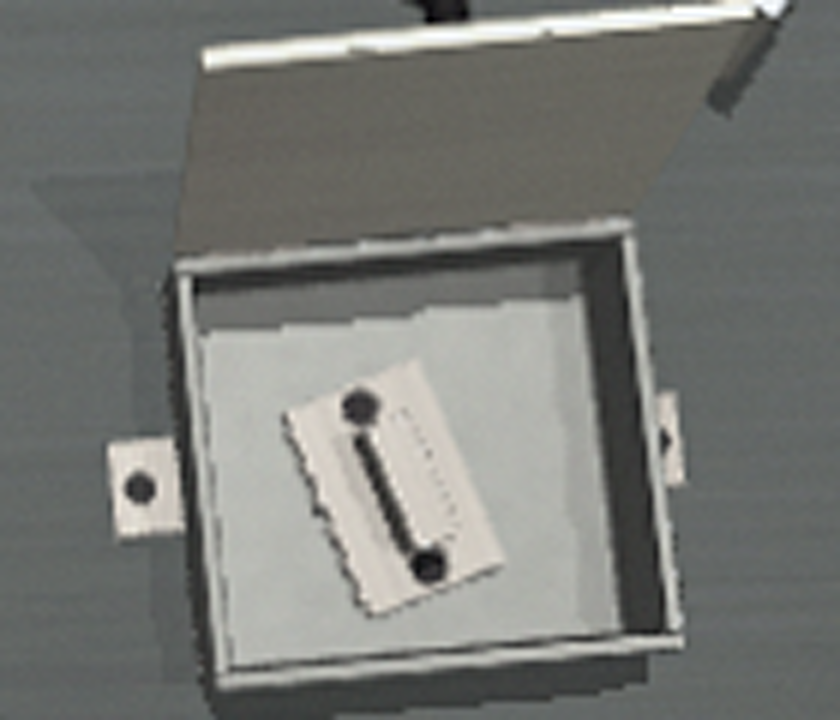

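View pics/i1s.png

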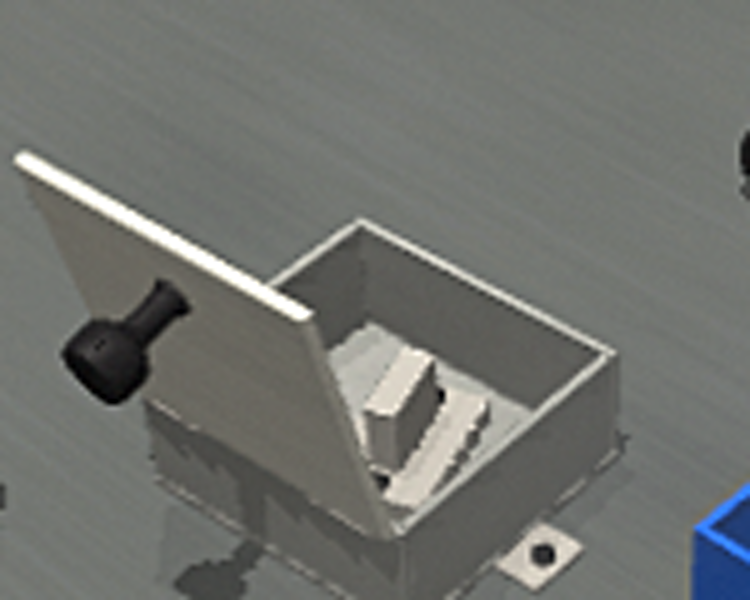

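```bash
cat > ins.py <<'E'
from h import *
def px(p,u0,v0,k): return np.array([u0+(p[0]+.5)/k-.5, v0+(p[1]+.5)/k-.5])
c=[at("top",*px(p,290,140,6),.015) for p in [(285,412),(418,360),(505,565),(370,612)]]
for q in c: print(q.round(4))
m=np.mean(c,0); ax=(c[0]-c[3]+c[1]-c[2]); print("centre",m.round(4),"yaw",np.arctan2(ax[1],ax[0]).round(3),"len",np.linalg.norm(c[0]-c[3]),np.linalg.norm(c[1]-c[2]),np.linalg.norm(c[0]-c[1]))
h=[at("top",*px(p,290,140,6),.015) for p in [(360,405),(428,565)]]; print("holes mid",np.mean(h,0).round(4),"yaw",np.arctan2(*(h[0]-h[1])[[1,0]]).round(3))
# case frame
C=np.array([.55539,-.18245,0]); print("in case",R.from_rotvec([0,0,-.06188]).apply(m-C).round(4))
# rib top centre in scene crop: quad
rt=[at("scene",*px(p,150,100,5),.047) for p in [(365,410),(392,413),(434,360),(405,347)]]; print("rib top",np.round(rt,4),np.mean(rt,0).round(4))
E
python3 ins.py
```

```text
[ 0.5728 -0.1458  0.015 ]
[ 0.5882 -0.1888  0.015 ]
[ 0.5223 -0.2133  0.015 ]
[ 0.5086 -0.17    0.015 ]
centre [ 0.548  -0.1795  0.015 ] yaw 0.358 len 0.06854926986565307 0.07032730940482425 0.045701210070748594
holes mid [ 0.5486 -0.1793  0.015 ] yaw 0.358
in case [-0.0072  0.0034  0.015 ]
rib top [[ 0.5685 -0.1783  0.047 ]
 [ 0.5626 -0.1692  0.047 ]
 [ 0.5294 -0.1791  0.047 ]
 [ 0.5317 -0.1935  0.047 ]] [ 0.548 -0.18   0.047]
```

```bash
cd .;
python3 -m creep '[[[0,-3,0,0,0,-0.15],[0,-4,0,0,0,-0.15],[0,-4,0,0,0,0]]]' 0.1
python3 -c "
from h import *
go([.548,-.1797,.14],[-.9366,-.3504,0],[0,0,-1])"
```

```text
time_s: 16.25
tool_pos: [0.5651, -0.058, 0.322]
tcp_rot: [-0.182, 0.983, 0.0, 0.008]
wrist_force: [0.9, 0.5, 0.4]
width: 0.0471
shift cm [  6.25 -10.72  18.13] turn [-0.002  0.017  0.008]  shift after turn [  5.87 -10.8   18.2 ]
t 16.25 tcp [ 0.5651 -0.058   0.322 ] q [-0.13  0.27  1.46  0.01  1.4  -2.06] F [0.9 0.5 0.4] w 0.0471
```

```bash
cd .;
python3 -m creep '[[[2,-3.6,2,0,0.017,0.008],[2,-3.6,2,0,0,0],[1.9,-3.6,3,0,0,0],[0,0,4,0,0,0],[0,0,4,0,0,0],[0,0,0,0,0,0]]]'
python3 -c "
from h import *
go([.548,-.1797,.09],[-.9366,-.3504,0],[0,0,-1])"
```

```text
time_s: 17.0
tool_pos: [0.5507, -0.1927, 0.1683]
tcp_rot: [-0.174, 0.985, -0.003, 0.002]
wrist_force: [-0.2, 0.5, -0.7]
width: 0.0471
shift cm [-0.18  1.37  7.82] turn [-0.007  0.002 -0.008]  shift after turn [-0.2   1.31  7.83]
t 17.0 tcp [ 0.5507 -0.1927  0.1683] q [-0.35  0.39  1.67 -0.    1.07 -2.27] F [-0.2  0.5 -0.7] w 0.0471
```

```bash
cd .;
python3 -m creep '[[[-0.1,1.3,1,-0.007,0,-0.008],[-0.1,0,3,0,0,0],[0,0,3,0,0,0],[0,0,0,0,0,0]]]'
python3 -c "
from h import *
go([.548,-.1797,.038],[-.9366,-.3504,0],[0,0,-1])
crop('scene',150,80,150,140,5,'i2s')"
```

```text
time_s: 17.5
tool_pos: [0.5523, -0.1787, 0.1026]
tcp_rot: [-0.179, 0.984, -0.002, 0.006]
wrist_force: [0.2, 0.3, -0.3]
width: 0.0468
shift cm [0.52 0.1  6.46] turn [-0.007  0.011  0.003]  shift after turn [0.44 0.06 6.46]
t 17.5 tcp [ 0.5523 -0.1787  0.1026] q [-0.33  0.45  1.76  0.    0.91 -2.27] F [ 0.2  0.3 -0.3] w 0.0468
```

View pics/i2s.png

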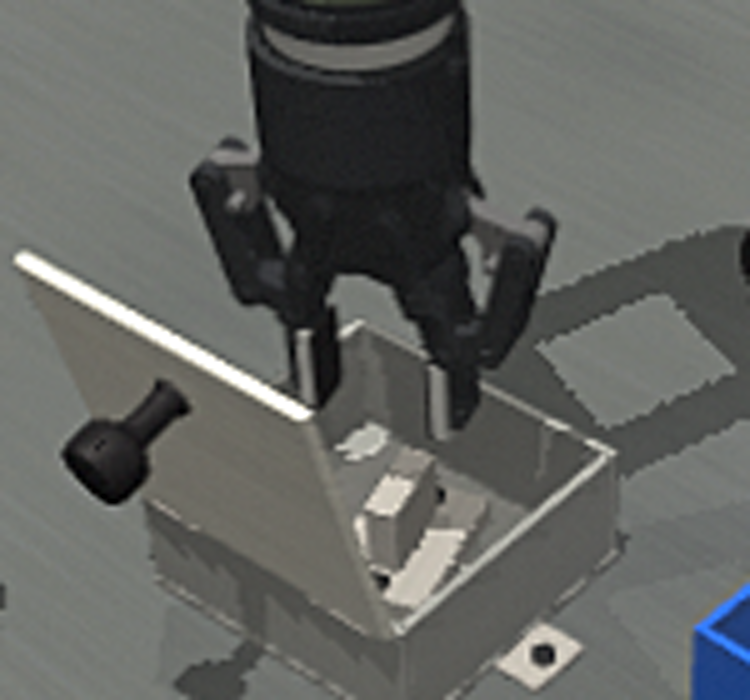

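```bash
cd .;
python3 -m creep '[[[0.3,0.05,2,-0.007,0.011,0.003],[0.2,0,2,0,0,0],[0,0,1.5,0,0,0],[0,0,0,0,0,0]]]'
python3 -c "
from h import *
go([.548,-.1797,.038],[-.9366,-.3504,0],[0,0,-1])"
```

```text
time_s: 18.05
tool_pos: [0.5518, -0.181, 0.0504]
tcp_rot: [-0.178, 0.984, -0.002, 0.005]
wrist_force: [0.3, -0.5, 0.8]
width: 0.0473
shift cm [0.32 0.26 1.23] turn [-0.006  0.009  0.   ]  shift after turn [0.31 0.25 1.24]
t 18.05 tcp [ 0.5518 -0.181   0.0504] q [-0.34  0.52  1.81  0.    0.8  -2.27] F [ 0.3 -0.5  0.8] w 0.0473
```

```bash
cd .;
python3 -m creep '[[[0.3,0.25,0.8,-0.006,0.009,0],[0,0,0.3,0,0,0],[0,0,0,0,0,0]]]'
python3 -m creep '[[[0,0,0,0,0,0],[0,0,0,0,0,0],[0,0,0,0,0,0],[0,0,0,0,0,0],[0,0,0,0,0,0]]]' -1 60
python3 -c "
from h import *
go([.548,-.1797,.038],[-.9366,-.3504,0],[0,0,-1])"
```

```text
time_s: 18.42
tool_pos: [0.5488, -0.1799, 0.0397]
tcp_rot: [-0.178, 0.984, -0.001, 0.0]
wrist_force: [0.3, -0.8, -0.1]
width: 0.0468
time_s: 19.05
tool_pos: [0.5491, -0.18, 0.0404]
tcp_rot: [-0.178, 0.984, -0.001, 0.001]
wrist_force: [0.7, -0.2, 0.3]
width: 0.013
shift cm [0.1  0.06 0.24] turn [-0.002  0.001 -0.   ]  shift after turn [0.1  0.06 0.24]
t 19.05 tcp [ 0.5491 -0.18    0.0404] q [-0.34  0.53  1.82 -0.    0.79 -2.26] F [ 0.7 -0.2  0.3] w 0.013
```

```bash
cd .;
python3 -m creep '[[[0,0,-2,0,0,0],[0,0,-3,0,0,0],[0,0,-4,0,0,0],[0,0,-4.5,0,0,0],[0,0,-4.5,0,0,0],[0,0,-4,0,0,0],[0,0,-1.5,0,0,0]]]'
python3 -c "
from h import *
go([.4785,.193,.255],[-.9366,-.3504,0],[0,0,-1])
crop('scene',130,40,180,150,4,'i3s')"
```

```text
time_s: 19.92
tool_pos: [0.5466, -0.1791, 0.2777]
tcp_rot: [-0.178, 0.984, 0.002, -0.004]
wrist_force: [-0.3, -0.6, -2.1]
width: 0.0131
shift cm [-6.67 37.22  2.41] turn [ 0.005 -0.007 -0.   ]  shift after turn [-6.66 37.23  2.27]
t 19.93 tcp [ 0.5466 -0.1791  0.2777] q [-0.34  0.31  1.51 -0.    1.33 -2.26] F [-0.3 -0.6 -2.1] w 0.0131
```

View pics/i3s.png

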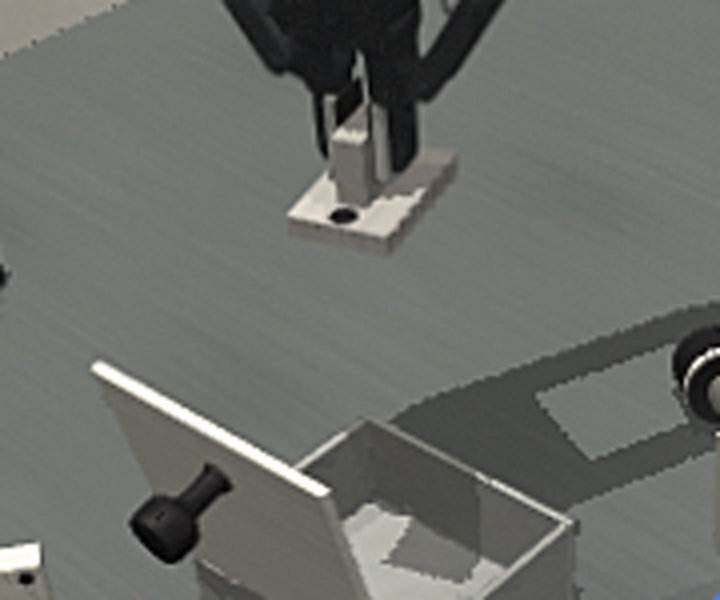

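```bash
cd .;
python3 -m creep '[[[-0.5,3,0,0,0,0],[-0.8,4.5,0,0,0,0],[-0.9,5,0,0,0,0],[-0.9,5,0.2,0,0,0],[-0.9,5,0.2,0,0,0],[-0.9,5,0.2,0,0,0],[-0.7,4,0.2,0,0,0],[0,2,0,0,0,0]]]'
python3 -c "
from h import *
go([.4785,.193,.2155],[-.9366,-.3504,0],[0,0,-1])"
```

```text
time_s: 20.98
tool_pos: [0.4746, 0.1623, 0.2552]
tcp_rot: [-0.176, 0.984, 0.003, -0.017]
wrist_force: [-0.5, 0.1, -2.6]
width: 0.0134
shift cm [-1.56  2.69  3.95] turn [ 0.013 -0.032 -0.005]  shift after turn [-1.44  2.73  3.97]
t 20.98 tcp [0.4746 0.1623 0.2552] q [ 0.3   0.22  1.7   0.01  1.26 -1.63] F [-0.5  0.1 -2.6] w 0.0134
```

```bash
cd .;
python3 -m creep '[[[-0.7,1.3,0.5,0.01,-0.03,0],[-0.7,1.4,0.8,0,0,0],[0,0,1,0,0,0],[0,0,0,0,0,0],[0,0,0,0,0,0]]]'
python3 -c "
from h import *
go([.4785,.193,.2155],[-.9366,-.3504,0],[0,0,-1])
crop('scene',330,80,180,160,4,'f1s');crop('top',60,180,180,150,4,'f1t')"
```

```text
time_s: 21.6
tool_pos: [0.475, 0.1932, 0.2243]
tcp_rot: [-0.177, 0.984, -0.0, -0.008]
wrist_force: [-0.4, -1.2, -1.7]
width: 0.0126
shift cm [-0.33 -0.14  0.87] turn [ 0.002 -0.015 -0.003]  shift after turn [-0.32 -0.14  0.88]
t 21.6 tcp [0.475  0.1932 0.2243] q [ 0.36  0.25  1.74  0.    1.17 -1.56] F [-0.4 -1.2 -1.7] w 0.0126
```

View pics/f1s.png

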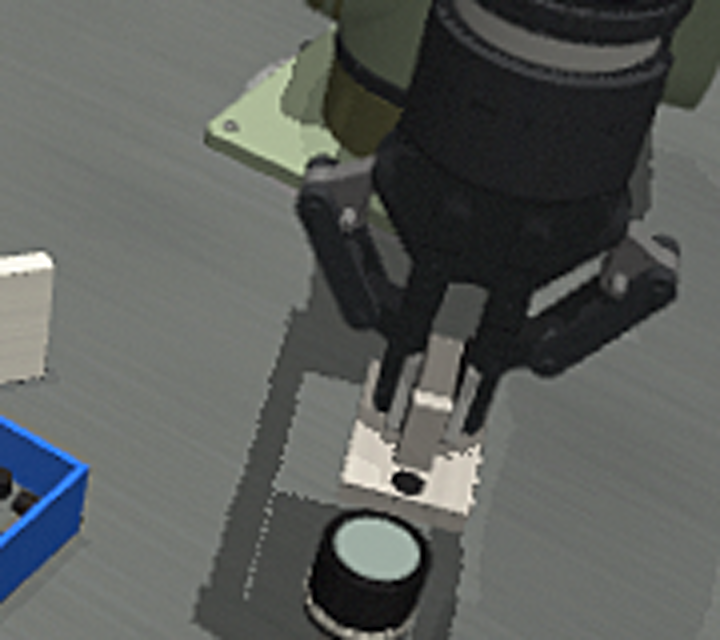

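View pics/f1t.png

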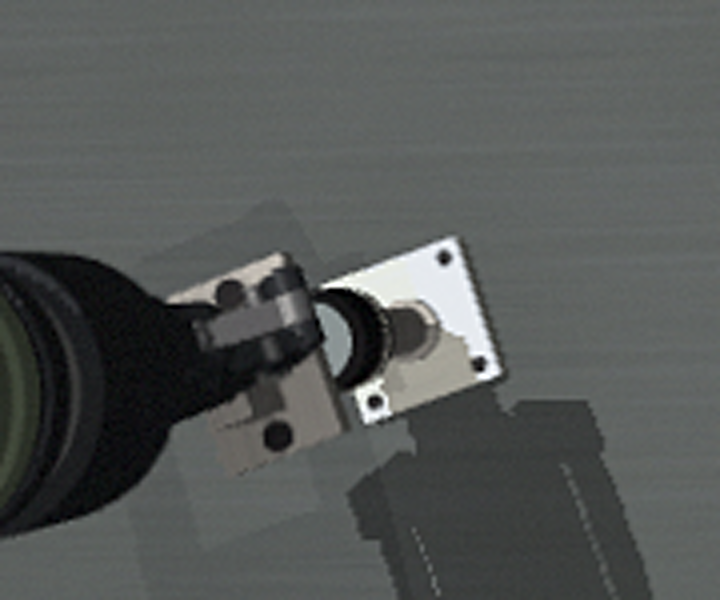

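```bash
cd .;
python3 -m creep '[[[-0.3,-0.1,0.4,0,-0.015,-0.003],[0,0,0.4,0,0,0],[0,0,0,0,0,0],[0,0,0,0,0,0]]]'
python3 -c "
from h import *
go([.4785,.193,.2155],[-.9366,-.3504,0],[0,0,-1])"
```

```text
time_s: 22.2
tool_pos: [0.4788, 0.1928, 0.2168]
tcp_rot: [-0.178, 0.984, 0.001, 0.001]
wrist_force: [-0.7, 0.3, -2.0]
width: 0.0128
shift cm [0.02 0.03 0.13] turn [ 0.002  0.003 -0.001]  shift after turn [0.02 0.03 0.13]
t 22.2 tcp [0.4788 0.1928 0.2168] q [ 0.36  0.25  1.75  0.    1.14 -1.57] F [-0.7  0.3 -2. ] w 0.0128
```

Pose reached. Now I'll check the insert, reader and flap in fresh pictures.

```bash
cd .;
python3 -m creep '[[[0,0,0.1,0,0,0],[0,0,0,0,0,0],[0,0,0,0,0,0]]]'
python3 -c "
from h import *
im=crop('scene',0,0,560,420,1.4,'f2s');crop('scene',380,140,110,140,5,'f2z',im);crop('top',70,210,140,110,5,'f2t')
s=observe();t=s['tool_pos'];print(t,s['dq'].round(3))
c,sn=np.cos(.358),np.sin(.358);b=t+[-.001,0.,-.0354]
L=[[x,y,z] for z in(.01,) for x,y in((.035,.023),(.035,-.023),(-.035,-.023),(-.035,.023))]+[[.035,.023,0],[.035,-.023,0]]
X=[b+[c*x-sn*y,sn*x+c*y,z] for x,y,z in L]
print('expect top',((proj('top',X)-[70,210])*5).round(0).tolist());print('expect scene',((proj('scene',X)-[380,140])*5).round(0).tolist())"
```

```text
time_s: 22.58
tool_pos: [0.4789, 0.1929, 0.2159]
tcp_rot: [-0.178, 0.984, 0.001, 0.002]
wrist_force: [0.0, -0.8, -2.0]
width: 0.013
[0.47885806 0.19288138 0.21588865] [-0.001  0.     0.002 -0.001 -0.001  0.001]
expect top [[169.0, 206.0], [308.0, 150.0], [387.0, 370.0], [246.0, 427.0], [184.0, 206.0], [321.0, 150.0]]
expect scene [[320.0, 372.0], [163.0, 330.0], [200.0, 180.0], [347.0, 218.0], [311.0, 396.0], [156.0, 354.0]]
```

View pics/f2s.png

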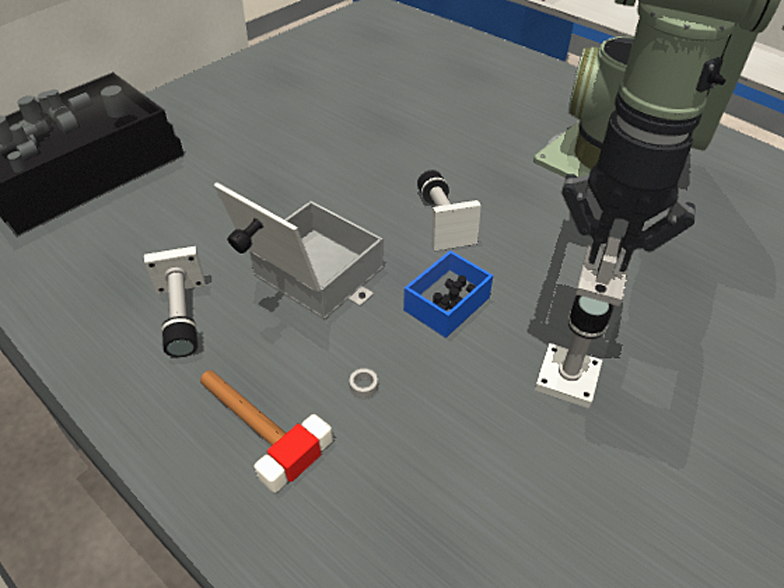

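View pics/f2z.png

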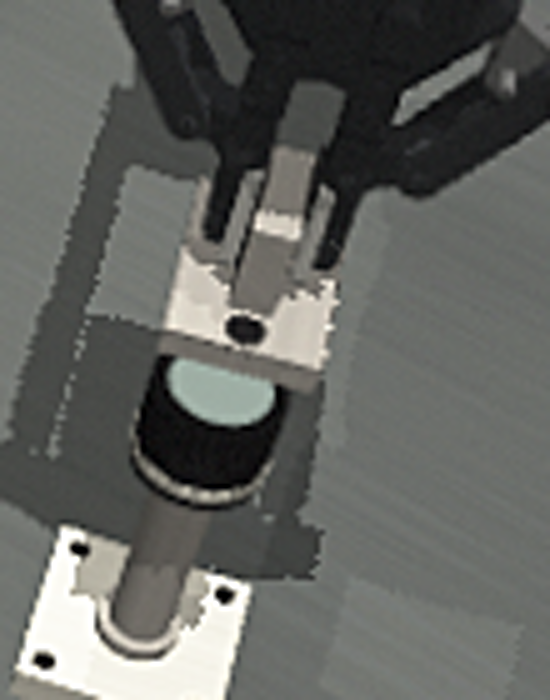

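View pics/f2t.png

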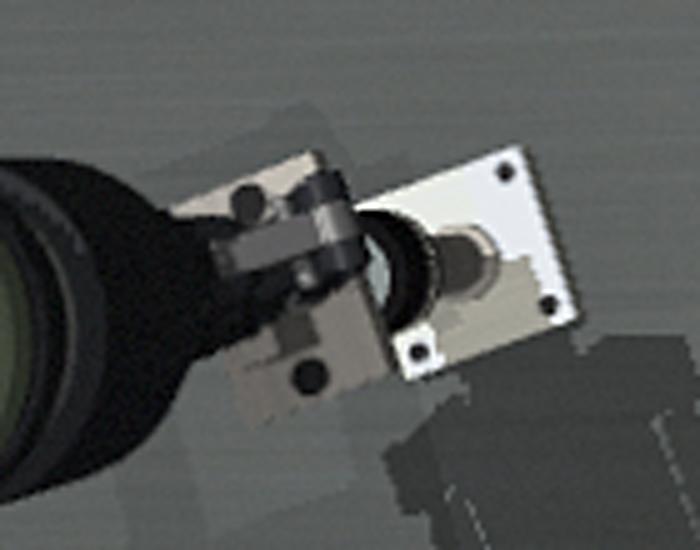

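The full view shows the reader standing, the flap open at scene (265,225), and the bin, collar and mallet where they started. The insert's corners in both close crops, for example scene crop (163,333) and (322,368), sit within about 1–1.5 px of the positions predicted for a level pose above the window. Handing in.

```bash
python3 -c "
from plant import workorder
print(workorder.hand_in())"
```

```text
the job is handed in; nothing more can be done
None
```

The job is done and handed in at about 22.6 s, with the arm still holding the insert over the reader's window.

- **Reader:** I picked the leftmost of the three look-alikes, gripped its head, swung it up about its foot edge and let go. Pictures taken after release and at the end show it standing. I measured the window centre at about (0.478, 0.193, 0.14) m; the two cameras agreed to within about 2 mm.
- **Flap:** I swung it up by the knob to about 1.8 rad and released it. It was still open in the last picture.
- **Insert:** I gripped it by the rib and lifted it out. At the last check its underside was about 4 cm above the window and within about 1 mm of centre by my measurements. It was level to within about 0.3 degrees and the arm was still. In both cameras the plate's corners were within about 1.5 px of where I predicted.
- **Bystanders:** The bin, collar, mallet and the other two readers look unmoved in the last picture. Wrist-force readings stayed under about 5 N.

No check failed. The height rests on the arm's readings and the insert's position in the grip when I picked it up. It was not measured directly at the end.

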